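Stamp the supply cartons and set them out on the folding stand

ROBOT

A 6-joint arm with a two-finger parallel gripper is mounted at the origin on the work surface. World frame = base frame: x ahead of the robot, y to its left, z up, the work surface at z = 0. Lengths are in mm, angles in rad, forces in N, time in s.
With the tool pointing down it reaches from about 325 to 900 mm from the base axis. Payload 6.1 kg.
Tool frame: the origin (TCP) lies between the finger pads; the fingertips stand r.tips_ahead ahead of it and the grasp point (between the pads) is the TCP (r.tips_ahead is the distance from the TCP to the fingertips, in mm); z points along the fingers, y is the line along which they close (so a half turn about z gives the same grasp; the last joint's range is limited). The gripper opens to 85 mm and grips with 20 to 120 N. Pads are 22 mm wide; open, the fingers measure 114 mm over their backs; the gripper's body (76 mm by 85 mm) begins 54 mm behind the grasp point. The pads swing forward as they close: fully open they stand 13 mm farther back than shut.
Start: joints at [1.194, 0.22, 1.526, -0, 1.395, -0.126], TCP at [155.111, 605.439, 220.2] pointing down, gripper open.
Joint ranges: [-2.98, 2.98], [-0.91, 2.08], [0.09, 2.57], [-1.24, 4.39], [0.2, 2.65], [-2.68, 2.68]. Speed limits (rad/s): [2.57, 2.57, 3.01, 3.14, 3.14, 3.14].

INTERFACE

Orientations are given as a unit quaternion [w, x, y, z].
In Python, from workcell import r gives the robot as it stands.
- The arm moves only by the tool send_rows, never from a script. Its argument "targets" is a list of rows, each a list of 3 entries, a list of its own where there are three numbers: the closure, from 0 (fully open) to 1 (shut), then the shift along the tool's x, y, z in cm, then the turn about the tool's z in degrees. In form: [[claw, [tx, ty, tz], spin], ...]. A call has 1 to 20 rows; each row shifts and turns the commanded pose from where the row before left it, along the tool's axes as they then stand; what a row does not reach is not made up. A row lasts 1/12 s, in which the tool goes at most 41.7 mm and 7.16 degrees, less where a joint would pass 70% of its speed; a pose out of reach is approached as far as the arm can. A call with a gripper value outside its range is refused whole. The fingers move at their own pace and stop on an object; the grip force is fixed at half the most. Time passes only in rows, so rows that do not move let the fingers close. It gives the time, the measured TCP pose, the force, the opening and the grip force at its end, in the units of the state.
- r.observe(): the state, without advancing time (a new reading comes with each control period).
- r.camera(name): name is "side" or "top"; returns the picture (420x560x3 uint8, red, green, blue); there is no depth.
- r.camera_params(name): a dict with "camera_matrix" (3x3 intrinsics, pixels), "k1" (the pictures are not rectified: a ray, as slopes to the right and down, at radius r is drawn at 1 + k1 r^2 times it, then the intrinsics apply), "rvec" (rotation vector, rad) and "tvec" (3), from world to camera coordinates, as OpenCV has them. Camera axes: x right, y down, z forward; pixel columns grow to the right and rows downward; lengths in mm; the calibration is good to about 2 mm. A picture is of the moment at which its call begins. camera_params takes no time and is no camera call.
- r.hand_in(): hands the job in; it is judged then, once.
The state is a dict: "t": time; "joint_pos": joint angles; "joint_vel": joint speeds; "joint_efforts": joint torques, N m; "tool_pos": TCP position; "tcp_rot": TCP orientation; "contact_force": force on the tool from outside, world axes, zero at the start; "ft_torque": the same for the moment, N m; "width": opening from 0.0 (shut) to 1.0 (fully open); "grasp_force": force on a finger pad.
Only numpy, scipy, OpenCV 4.12 (cv2) and the standard library are available. Lean on these libraries where they do the work, as an engineer would, in place of code of your own. Each camera call takes 0.05 s, during which the arm holds its last target. There are 200 camera calls.

TASK

First snap the folded wire stand fully open so that it stays open. Then date-stamp each carton, the widest first and the narrowest last: with the carton upright, press its label face squarely and centred on the bench stamp's sprung plate until the plate is fully in, keep it there for half a second, then turn the carton half round and press its plain face likewise. Stand all cartons upright on the open stand's base plate, side by side, each with a broad face towards the wire back, and do not disturb the jar, the bottle and the tape roll.

Things in the scene. Friction and masses are not known exactly. Their poses are not given: they have to be found in the camera images.
- carton_wide: the widest cardboard carton (may be absent): 110 mm wide (its y), 50 mm thick (x), 72 mm tall (z), 0.1 to 0.35 kg, upright. Origin: centre of its underside. Label face: the broad face on its -x side, whose white paper label folds over onto the top edge there; plain face: on its +x side, no label. Cartons are told apart by width
- carton_wide_label (a point): point on that carton's label face, on the middle line across its width, 18 mm above its underside
- carton_wide_plain (a point): point on that carton's plain face, on the middle line across its width, 18 mm above its underside
- carton_mid: the middle-sized cardboard carton (may be absent): 85 mm wide (its y), 50 mm thick (x), 72 mm tall (z), 0.1 to 0.35 kg, upright. Origin: centre of its underside. Label face: the broad face on its -x side, whose white paper label folds over onto the top edge there; plain face: on its +x side, no label. Cartons are told apart by width
- carton_mid_label (a point): point on that carton's label face, on the middle line across its width, 18 mm above its underside
- carton_mid_plain (a point): point on that carton's plain face, on the middle line across its width, 18 mm above its underside
- carton_narrow: the narrowest cardboard carton (may be absent): 60 mm wide (its y), 50 mm thick (x), 72 mm tall (z), 0.1 to 0.35 kg, upright. Origin: centre of its underside. Label face: the broad face on its -x side, whose white paper label folds over onto the top edge there; plain face: on its +x side, no label. Cartons are told apart by width
- carton_narrow_label (a point): point on that carton's label face, on the middle line across its width, 18 mm above its underside
- carton_narrow_plain (a point): point on that carton's plain face, on the middle line across its width, 18 mm above its underside
- stand: folding wire stand, fixed: white base plate 330 (its y) x 6 mm, in x from -87 to +58 mm of the origin, which lies on the counter. Wire back hinged along y at x = +47 mm, 34 mm above the counter, between grey posts 51 mm tall at y = +-158 mm. Cartons stand side by side on the plate in front of (-x of) the hinge; one centred at x = -8 mm leaves room for a finger between it and the open back
- stand_top (a point): the stand's origin raised to the base plate's upper face, 6 mm above the counter, axes of the stand: +x towards the hinge
- bail (a joint): angle of the stand's wire back, rad: 0 = folded flat forwards over the plate (wire 34 mm above the counter), 1.92 = open, leaning 20 degrees back past upright. Over-centre spring: below about 1.1 it is pulled back to folded, beyond about 1.2 it snaps open by itself; at most about 5 N at the front bar is needed
- bail_bar (a point): middle of the wire back's front bar: round steel, 10 mm thick, 292 mm long, along the stand's y, 95 mm from the hinge. Two 8 mm cross wires lie 58 and 30 mm from the hinge: 28 mm of clear space inside the bar. Folded, the bar hovers 23 mm (clear) over the base plate
- stamp: bench date stamp, fixed to the counter: grey housing, 85 mm (its x, from -10 to +75 mm) x 100 mm (y) x 70 mm tall with a black knob on top to 86 mm; origin on the counter. The sprung plate sticks out of its front (-x) side
- plate (a joint): travel of the sprung stamp plate into the housing, m: 0 = out, 0.010 = fully in; counts as stamped beyond 0.007 m. Starts to move at about 1 N, fully in at 3.5 N
- plate_face (a point): centre of the front of the black rubber stamp plate: upright plate 46 mm wide (y) x 24 mm tall, from 6 to 30 mm above the counter; with the plate out it stands 60 mm in front (-x) of the stamp's origin, 50 mm in front of the housing. +x is the direction of pressing. It moves with the plate
- stamp_bed (a point): fixed point on the counter straight below where the middle of the plate's front is when the plate is out; axes of the stamp, +x is the direction of pressing. A face pressed 10 mm past this point has the plate fully in
- jar: glass jar, 84 mm wide, 100 mm tall, bystander; origin at the centre of its underside
- wash_bottle: white plastic bottle, 64 mm wide, 170 mm tall, bystander; origin at the centre of its underside
- tape_roll: white roll of tape lying flat, 72 mm across, 30 mm tall, bystander; origin at the centre of its underside
There are look-alikes about, which are no part of the job. What is shaped like the carton_wide but green or purple is not meant.

How it is judged (in metres and radians):
On the way, in this order (a step that is already met when the one before it is completed fails the run):
1. the wire back of the stand is snapped fully open (value of joint bail above 1.8 rad), for 0.2 s.
2. the widest carton's label face is pressed on the stamp plate, plate pushed in (x of carton_wide_label in the frame of stamp_bed between 0.007 and 0.014 m and y of carton_wide_label in the frame of stamp_bed between -0.018 and 0.018 m and z of carton_wide_label in the frame of stamp_bed between 0.005 and 0.034 m and angle between the x axis of carton_wide and the x axis of stamp_bed, either way round below 0.17 rad and angle between carton_wide's own z axis and vertical below 0.2 rad), for 0.2 s.
3. the widest carton, turned half round, has its plain face pressed on the stamp plate, plate pushed in (x of carton_wide_plain in the frame of stamp_bed between 0.007 and 0.014 m and y of carton_wide_plain in the frame of stamp_bed between -0.018 and 0.018 m and z of carton_wide_plain in the frame of stamp_bed between 0.005 and 0.034 m and angle between the x axis of carton_wide and the x axis of stamp_bed, either way round below 0.17 rad and angle between carton_wide's own z axis and vertical below 0.2 rad), for 0.2 s.
4. the middle-sized carton's label face is pressed on the stamp plate, plate pushed in (x of carton_mid_label in the frame of stamp_bed between 0.007 and 0.014 m and y of carton_mid_label in the frame of stamp_bed between -0.018 and 0.018 m and z of carton_mid_label in the frame of stamp_bed between 0.005 and 0.034 m and angle between the x axis of carton_mid and the x axis of stamp_bed, either way round below 0.17 rad and angle between carton_mid's own z axis and vertical below 0.2 rad), for 0.2 s.
5. the middle-sized carton, turned half round, has its plain face pressed on the stamp plate, plate pushed in (x of carton_mid_plain in the frame of stamp_bed between 0.007 and 0.014 m and y of carton_mid_plain in the frame of stamp_bed between -0.018 and 0.018 m and z of carton_mid_plain in the frame of stamp_bed between 0.005 and 0.034 m and angle between the x axis of carton_mid and the x axis of stamp_bed, either way round below 0.17 rad and angle between carton_mid's own z axis and vertical below 0.2 rad), for 0.2 s.
6. the narrowest carton's label face is pressed on the stamp plate, plate pushed in (x of carton_narrow_label in the frame of stamp_bed between 0.007 and 0.014 m and y of carton_narrow_label in the frame of stamp_bed between -0.018 and 0.018 m and z of carton_narrow_label in the frame of stamp_bed between 0.005 and 0.034 m and angle between the x axis of carton_narrow and the x axis of stamp_bed, either way round below 0.17 rad and angle between carton_narrow's own z axis and vertical below 0.2 rad), for 0.2 s.
7. the narrowest carton, turned half round, has its plain face pressed on the stamp plate, plate pushed in (x of carton_narrow_plain in the frame of stamp_bed between 0.007 and 0.014 m and y of carton_narrow_plain in the frame of stamp_bed between -0.018 and 0.018 m and z of carton_narrow_plain in the frame of stamp_bed between 0.005 and 0.034 m and angle between the x axis of carton_narrow and the x axis of stamp_bed, either way round below 0.17 rad and angle between carton_narrow's own z axis and vertical below 0.2 rad), for 0.2 s.
At the end, for the whole second after the job is handed in: The wire back is open (beyond 1.8 rad) and every carton present stands upright (within 0.08 rad) and at rest on the stand's base plate (origin -62 to +25 mm along the stand's x, whole width on the plate to 4 mm), broad faces within 0.3 rad of square to the wire back (value of joint bail above 1.8 rad and x of carton_wide in the frame of stand_top between -0.062 and 0.025 m and y of carton_wide in the frame of stand_top between -0.114 and 0.114 m and z of carton_wide in the frame of stand_top between -0.003 and 0.004 m and angle between each of carton_wide, carton_mid, carton_narrow's own z axis and vertical below 0.08 rad and angle between the x axis of each of carton_wide, carton_mid, carton_narrow and the x axis of stand_top, either way round below 0.3 rad and linear speed of each of carton_wide, carton_mid, carton_narrow below 0.02 m/s and x of carton_mid in the frame of stand_top between -0.062 and 0.025 m and y of carton_mid in the frame of stand_top between -0.1265 and 0.1265 m and z of carton_mid in the frame of stand_top between -0.003 and 0.004 m and x of carton_narrow in the frame of stand_top between -0.062 and 0.025 m and y of carton_narrow in the frame of stand_top between -0.139 and 0.139 m and z of carton_narrow in the frame of stand_top between -0.003 and 0.004 m); the robot touches nothing.
It fails at once if the glass jar is disturbed (distance of jar from where it was at the start of the episode above 0.03 m).
It fails at once if the bottle is disturbed (distance of wash_bottle from where it was at the start of the episode above 0.03 m).
It fails at once if the tape roll is disturbed (distance of tape_roll from where it was at the start of the episode above 0.03 m).
Of carton_wide, carton_mid, carton_narrow only 2 to 3 are there at a start; the rules pass over those that are not, and their reading is None.
At some moment in a run one of carton_wide, carton_mid, carton_narrow may be knocked a few centimetres aside while the robot is not near it.
It also fails if it takes over 210 s, if anything falls off the work surface, if the arm or the gripper's body presses on something with over 40 N, if the wrist force passes 120 N, or if a joint passes its speed limit or range.

## Working session

There is one attempt and no reset: what is moved stays moved. The work goes in short steps, Python scripts to look and compute and a tool call to move; the robot and the scene stay as the last step left them, time stands still between calls to the robot, and variables do not carry over. Pictures are saved under pics/ and viewed, at most 14 in all, crops included, and the job is handed in when it is done.

Besides the shell and the picture viewer there is one more tool, called by a JSON object that holds its "method" and its "body", one argument or row to a line. send_rows: Moves the arm, as the interface text tells. Its arguments: {"type":"object","properties":{"targets":{"type":"array","items":{"type":"array"}}},"required":["targets"]}

```bash
mkdir -p pics
cat > h.py <<'E'
import numpy as np, cv2
from workcell import r
def save(cam,name):
    im=r.camera(cam); cv2.imwrite('pics/'+name+'.png',cv2.cvtColor(im,cv2.COLOR_RGB2BGR)); return im
def ray(cam,px):
    p=r.camera_params(cam);K=np.array(p['camera_matrix'],float);R=cv2.Rodrigues(np.array(p['rvec'],float))[0];t=np.array(p['tvec'],float).ravel()
    u=cv2.undistortPoints(np.array([[px]],float),K,np.array([p['k1'],0,0,0.]))[0,0]
    # model: drawn = ray*(1+k1 r^2), same as OpenCV
    return -R.T@t, R.T@np.array([u[0],u[1],1.])
def at(cam,px,z):
    o,d=ray(cam,px); return o+d*(z-o[2])/d[2]
def proj(cam,P):
    p=r.camera_params(cam)
    return cv2.projectPoints(np.array(P,float).reshape(-1,1,3),np.array(p['rvec'],float),np.array(p['tvec'],float),np.array(p['camera_matrix'],float),np.array([p['k1'],0,0,0.]))[0][:,0]
def st():
    s=r.observe(); R=cv2.Rodrigues(np.zeros(3))[0]
    w,x,y,z=s['tcp_rot']; X=[1-2*(y*y+z*z),2*(x*y+w*z),2*(x*z-w*y)]; Z=[2*(x*z+w*y),2*(y*z-w*x),1-2*(x*x+y*y)]
    print('t',round(s['t'],2),'pos',np.round(s['tool_pos'],1),'X',np.round(X,3),'Z',np.round(Z,3),'F',np.round(s['contact_force'],1),'w',round(s['width'],3),'g',np.round(s['grasp_force'],1),'j',np.round(s['joint_pos'],2))
E
python3 - <<'E'
from h import *
for c in('top','side'):
    save(c,c+'0'); o,d=ray(c,(280,210)); print(c,o,d,r.camera_params(c)['camera_matrix'])
    im=cv2.imread(f'pics/{c}0.png'); cv2.imwrite(f'pics/{c}0b.png',cv2.resize(im,(800,600),interpolation=cv2.INTER_CUBIC))
st(); print(r.tips_ahead)
E
```

```text
top [ 4.33397852e+02 -8.96614137e-01  1.00791565e+03] [ 0.12022978  0.01288293 -0.99282071] [[393.05941742   0.         286.9368597 ]
 [  0.         393.05941742 210.63840996]
 [  0.           0.           1.        ]]
side [  54.31296294 -516.54039519  845.66583818] [ 0.46902149  0.45266658 -0.75847525] [[422.36482562   0.         279.94551739]
 [  0.         422.36482562 204.44640123]
 [  0.           0.           1.        ]]
t 0.1 pos [154.9 604.9 219.2] X [-0.969  0.248  0.   ] Z [-0.001 -0.002 -1.   ] F [-1.2 -0.3 -0.1] w 0.999 g 0.0 j [ 1.19  0.22  1.53 -0.    1.39 -0.13]
19.0
```

View pics/top0b.png

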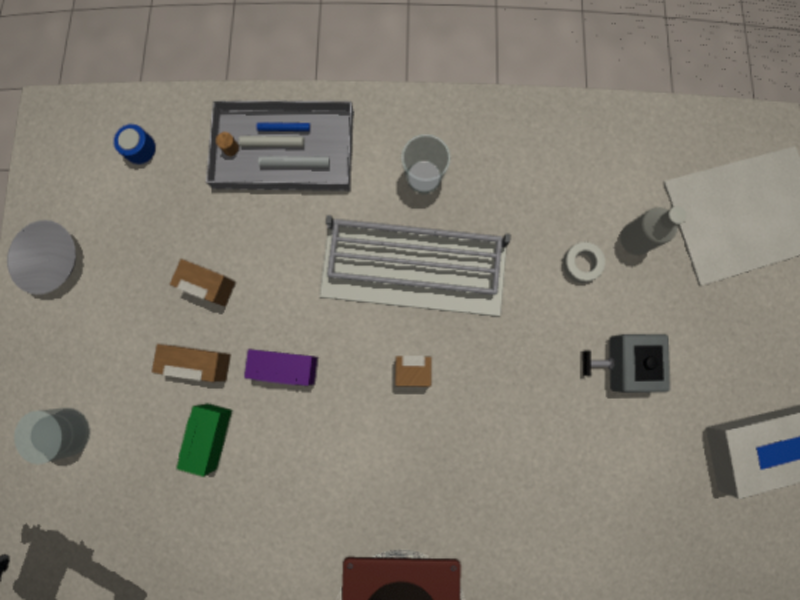

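View pics/side0b.png

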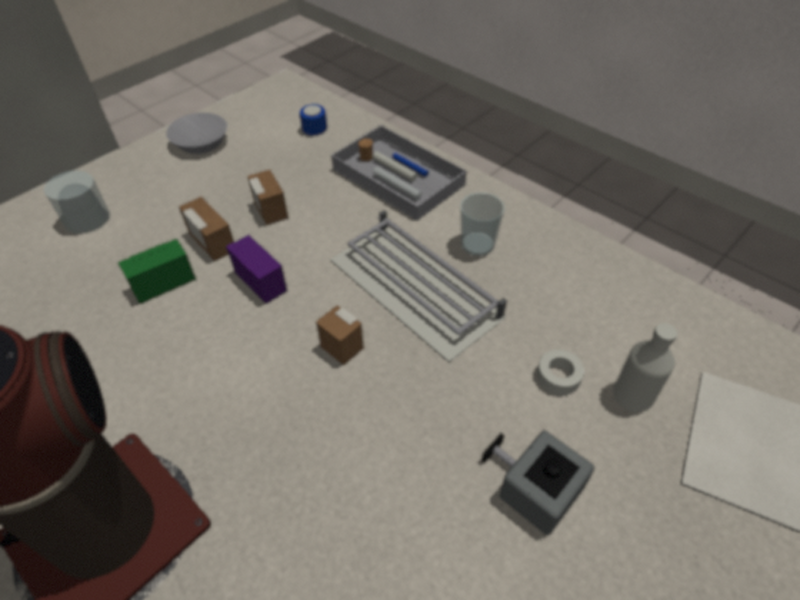

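Top view (800×600 picture): three brown cartons with white labels at (191,363) wide, (203,284) mid and (413,372) narrow. The green (204,440) and purple (281,367) boxes are look-alikes. The stamp is at (640,363) with its plate at (586,363). The folded stand is at (415,262), the jar at (425,165), the tape at (585,262) and the bottle at (655,228). Next I'll take enlarged crops and fit silhouettes.

```bash
cat >> h.py <<'E'
from scipy.optimize import minimize
def hullmask(pts,S=4):
    m=np.zeros((420*S,560*S),np.uint8); h=cv2.convexHull(((np.array(pts,np.float32)+.5)*S-.5).round().astype(np.int32)); cv2.fillConvexPoly(m,h,1); return m
def box(x,y,a,w,z0=0,th=50,h=72):
    c,s=np.cos(a),np.sin(a)
    return [[x+c*i*th/2-s*j*w/2,y+s*i*th/2+c*j*w/2,z0+k*h] for i in(-1,1) for j in(-1,1) for k in(0,1)]
def brown(im):
    hsv=cv2.cvtColor(im,cv2.COLOR_RGB2HSV); H,S,V=cv2.split(hsv)
    return ((H>5)&(H<20)&(S>95)&(V>25)).astype(np.uint8)
def carton(ims,x,y,a,w,z0=0,cams=('top','side'),rad=25):
    tg={}
    for c in cams:
        m=brown(ims[c]); u,v=proj(c,[x,y,z0+36])[0]; n,l,s,ce=cv2.connectedComponentsWithStats(m)
        k=min((i for i in range(1,n) if s[i,4]>60),key=lambda i:np.hypot(*(ce[i]-(u,v))))
        ys,xs=np.nonzero(l==k)
        q=np.concatenate([np.c_[xs+dx,ys+dy] for dx in(-.5,.5) for dy in(-.5,.5)]); tg[c]=hullmask(q)
    f=lambda p:sum((hullmask(proj(c,box(p[0],p[1],p[2],w,z0)))!=tg[c]).sum() for c in cams)/16.
    b=minimize(f,[x,y,a],method='Nelder-Mead',options=dict(initial_simplex=[[x,y,a],[x+12,y,a],[x,y+12,a],[x,y,a+.2]],xatol=.1,fatol=.1))
    return np.round(b.x,3),round(b.fun,1),[int(tg[c].sum()/16) for c in cams]
def ims(): return {c:r.camera(c) for c in('top','side')}
E
python3 - <<'E'
from h import *
I={c:cv2.cvtColor(cv2.imread(f'pics/{c}0.png'),cv2.COLOR_BGR2RGB) for c in('top','side')}
for n,px,w in(('wide',(191,363),110),('mid',(203,284),85),('narrow',(413,372),60)):
    p=at('top',np.array(px)*.7,60); a0={'wide':-.1,'mid':-.4,'narrow':0}[n]
    for ww in (110,85,60): print(n,ww,p[:2].round(),carton(I,p[0],p[1],a0,ww))
t=cv2.imread('pics/top0.png')
cv2.imwrite('pics/c1.png',cv2.resize(t[220:290,400:480],(800,700),interpolation=cv2.INTER_CUBIC)[:600])
cv2.imwrite('pics/c2.png',cv2.resize(t[145:225,220:364],(792,440),interpolation=cv2.INTER_CUBIC))
cv2.imwrite('pics/c3.png',cv2.resize(t[175:275,100:310],(798,380),interpolation=cv2.INTER_CUBIC))
a=cv2.imread('pics/c3.png')
E
```

```text
wide 110 [432. 365.] (array([ 4.32993e+02,  3.73754e+02, -1.30000e-01]), np.float64(284.2), [1120, 823])
wide 85 [432. 365.] (array([ 4.33177e+02,  3.73394e+02, -1.26000e-01]), np.float64(355.5), [1120, 823])
wide 60 [432. 365.] (array([ 4.32514e+02,  3.67663e+02, -1.30000e-01]), np.float64(617.8), [1120, 823])
mid 110 [569. 352.] (array([ 5.69937e+02,  3.51058e+02, -3.88000e-01]), np.float64(557.7), [875, 538])
mid 85 [569. 352.] (array([ 5.74538e+02,  3.61134e+02, -3.79000e-01]), np.float64(235.1), [875, 538])
mid 60 [569. 352.] (array([ 5.73500e+02,  3.58845e+02, -3.83000e-01]), np.float64(322.8), [875, 538])
narrow 110 [427. -13.] (array([ 4.34756e+02,  8.66000e-01, -4.08000e-01]), np.float64(1084.7), [526, 861])
narrow 85 [427. -13.] (array([ 4.30535e+02, -5.53700e+00, -2.04000e-01]), np.float64(656.6), [526, 861])
narrow 60 [427. -13.] (array([ 4.28183e+02, -1.25310e+01, -3.40000e-02]), np.float64(169.7), [526, 861])
```

View pics/c1.png

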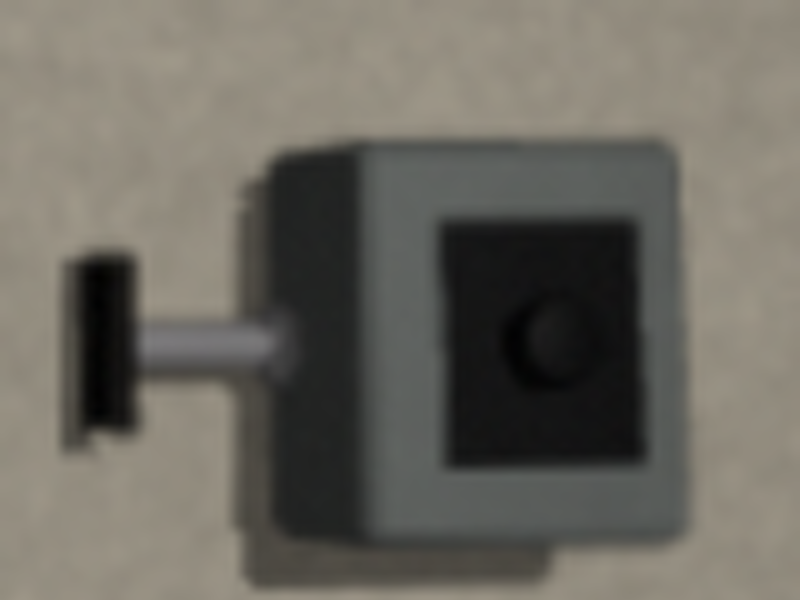

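View pics/c2.png

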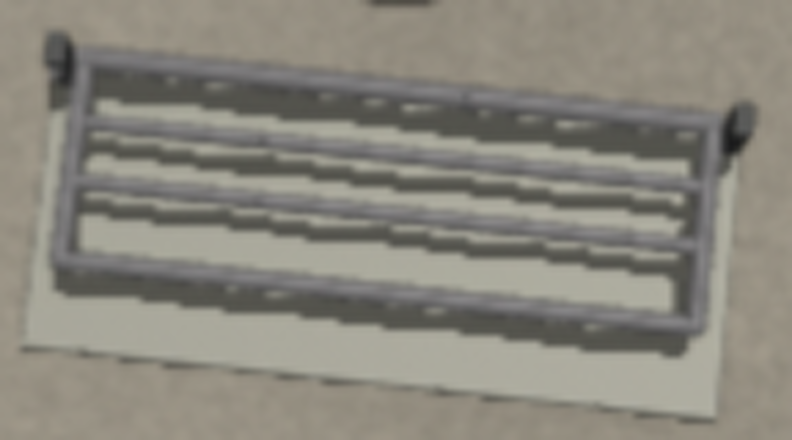

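View pics/c3.png

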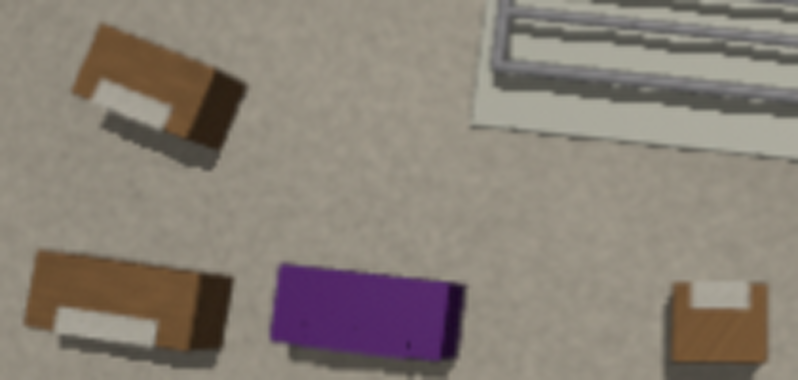

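Run:
```python
from h import *
def fit(cam,pts,loc):
    W=np.array([at(cam,p,l[2])[:2] for p,l in zip(pts,loc)]); L=np.array(loc)[:,:2]
    wc,lc=W.mean(0),L.mean(0); A=(L-lc).T@(W-wc); a=np.arctan2(A[0,1]-A[1,0],A[0,0]+A[1,1])
    Rm=np.array([[np.cos(a),-np.sin(a)],[np.sin(a),np.cos(a)]]); t=wc-Rm@lc
    return t,a,Rm,(W-(L@Rm.T+t))
c1=lambda u,v:(400+(u+.5)/10-.5,220+(v+.5)/10-.5)
c2=lambda u,v:(220+(u+.5)/5.5-.5,145+(v+.5)/5.5-.5)
t,a,R,e=fit('top',[c1(360,143),c1(677,143),c1(370,543),c1(688,543)],[(-10,50,70),(75,50,70),(-10,-50,70),(75,-50,70)])
print('stamp',t.round(1),a.round(3),e.round(1).tolist(),'bed',(t+R@[-60,0]).round(1))
print('plate top edge',[at('top',c1(u,v),30)[:2].round(1) for u,v in((82,255),(82,432),(135,255))])
S=[(-87,165,6),(-87,-165,6),(47,158,51),(47,-158,51),(-48,146,34),(-48,-146,34)]
t2,a2,R2,e2=fit('top',[c2(22,347),c2(716,418),c2(58,45),c2(745,115),c2(62,260),c2(695,327)],S)
print('stand',t2.round(1),a2.round(3),e2.round(1).tolist(),'bar',(t2+R2@[-48,0]).round(1),'hinge',(t2+R2@[47,0]).round(1))
P=[[*(t+R@np.array(l[:2])),l[2]] for l in[(-10,50,70),(75,50,70),(-10,-50,70),(75,-50,70),(-60,23,30),(-60,-23,30)]]
Q=[[*(t2+R2@np.array(l[:2])),l[2]] for l in S]
print((proj('side',P)/.7).round().tolist(),(proj('side',Q)/.7).round().tolist())
s=cv2.imread('pics/side0.png')
for p,col in((proj('side',P),(0,0,255)),(proj('side',Q),(255,0,0))):
    for q in p: cv2.circle(s,tuple(q.round().astype(int)),2,col,1)
from h import *
for (x,y,A,w) in((433,374,-.13,110),(574,361,-.38,85),(428,-12.5,-.034,60)):
    for q in proj('side',box(x,y,A,w)): cv2.circle(s,tuple(q.round().astype(int)),1,(0,255,255),-1)
cv2.imwrite('pics/s1.png',cv2.resize(s[100:400,100:440],(800,706),interpolation=cv2.INTER_CUBIC)[:600])
```

```text
stamp [ 448.7 -376.2] -1.562 [[-1.8, -2.2], [-1.3, 2.0], [1.7, -2.3], [1.4, 2.4]] bed [ 448.1 -316.2]
plate top edge [array([ 470.1, -310.9]), array([ 425.9, -310.6]), array([ 470.3, -324.6])]
stand [630.9 -12.6] -0.083 [[-0.2, -1.6], [0.7, 2.1], [0.2, -1.2], [0.8, 0.5], [-0.5, -0.6], [-1.0, 0.8]] bar [583.   -8.6] hinge [677.7 -16.5]
[[543.0, 427.0], [596.0, 465.0], [501.0, 476.0], [556.0, 519.0], [500.0, 431.0], [481.0, 453.0]] [[329.0, 259.0], [449.0, 361.0], [383.0, 212.0], [503.0, 301.0], [350.0, 244.0], [459.0, 332.0]]
```

View pics/s1.png

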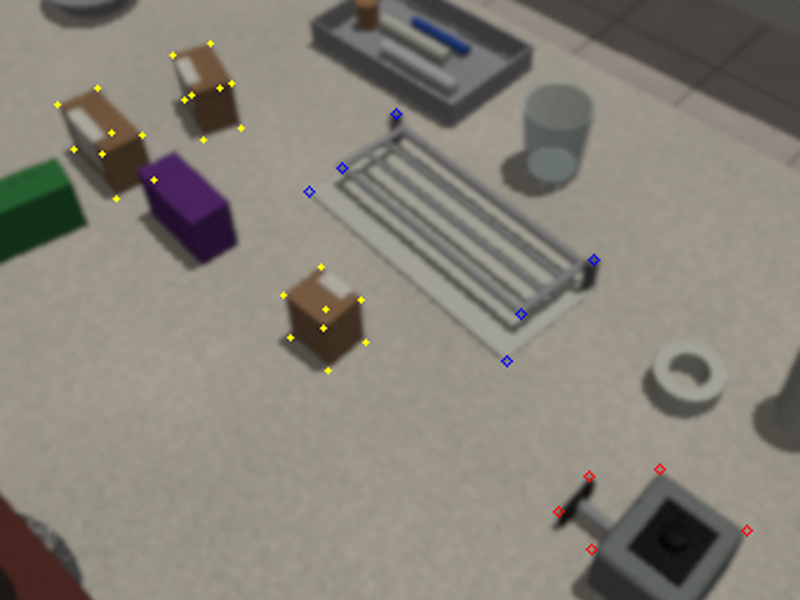

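Side crop: projected stand and stamp points land on the real corners to within about 6 crop pixels, so the fits are good enough. The brown boxes with white labels are the cartons; purple and green are left alone. Now I move to the bail.

```bash
cat >> h.py <<'E'
def go(P,yaw=None,n=None):
    """shift (tool axes, cm) and spin to reach P with tool-X world yaw"""
    s=r.observe(); w,x,y,z=s['tcp_rot']; X=np.array([1-2*(y*y+z*z),2*(x*y+w*z)]); X/=np.hypot(*X); Y=np.array([X[1],-X[0]])
    d=np.array(P,float)-s['tool_pos']; T=np.array([X@d[:2],Y@d[:2],-d[2]])/10
    cur=np.arctan2(X[1],X[0]); sp=None if yaw is None else -np.degrees((yaw-cur+np.pi)%(2*np.pi)-np.pi)
    m=max(1,int(np.ceil(np.linalg.norm(T)/3.9)))
    print('shift cm',T.round(2),'minrows',m,'per row',(T/m).round(2),'n' ,n and (T/n).round(3),'spin',sp and round(sp,1),'yaw',round(cur,3),'j6',round(s['joint_pos'][5],2))
E
echo ok
```

```text
ok
```

{"method": "send_rows", "body": {
  "targets": [
    [0.0, [-2.83, -2.45, 0.2], 0],
    [0.0, [-2.83, -2.45, 0.2], 0],
    [0.0, [-2.83, -2.45, 0.2], 0],
    [0.0, [-2.83, -2.45, 0.2], 0],
    [0.0, [-2.83, -2.45, 0.2], 0],
    [0.0, [-2.83, -2.45, 0.2], 0],
    [0.0, [-2.83, -2.45, 0.2], 0],
    [0.0, [-2.83, -2.45, 0.2], 0],
    [0.0, [-2.83, -2.45, 0.2], 0],
    [0.0, [-2.83, -2.45, 0.2], 0],
    [0.3, [-2.83, -2.45, 0.2], 0],
    [0.4, [-2.83, -2.45, 0.2], 0],
    [0.5, [-2.83, -2.45, 0.2], 0],
    [0.6, [-2.83, -2.45, 0.2], 0],
    [0.68, [-2.83, -2.45, 0.2], 0],
    [0.68, [-2.83, -2.45, 0.2], 0],
    [0.68, [-2.83, -2.45, 0.2], 0],
    [0.68, [-2.83, -2.45, 0.2], 0],
    [0.68, [-2.83, -2.45, 0.2], 0],
    [0.68, [-2.83, -2.45, 0.2], 0]
  ]
}}

```text
t: 1.77
tool_pos: [582.2, -11.4, 179.6]
tcp_rot: [-0.0, 0.125, 0.992, 0.0]
contact_force: [-0.3, 0.6, 1.3]
width: 0.321
grasp_force: 0.0
```

{"method": "send_rows", "body": {
  "targets": [
    [0.68, [0, 0, 0], 6.7],
    [0.68, [0, 0, 0], 6.7],
    [0.68, [0, 0, 0], 6.7],
    [0.68, [0, 0, 0], 6.7],
    [0.68, [0, 0, 0], 6.7],
    [0.68, [0, 0, 0], 6.7],
    [0.68, [0, 0, 0], 6.7],
    [0.68, [0, 0, 0], 6.7],
    [0.68, [0, 0, 0], 6.7],
    [0.68, [0, 0, 0], 6.7],
    [0.68, [0, 0, 0], 6.7],
    [0.68, [0, 0, 0], 6.7],
    [0.68, [0, 0, 0], 0]
  ]
}}

```text
t: 2.85
tool_pos: [581.4, -9.7, 179.7]
tcp_rot: [-0.0, 0.737, 0.676, -0.0]
contact_force: [-0.2, -0.9, 0.5]
width: 0.321
grasp_force: 0.0
```

Run:
```python
from h import *
st(); print(r.tips_ahead); go([583,-8.6,90],1.488)
```

```text
t 2.85 pos [581.4  -9.7 179.7] X [0.087 0.996 0.   ] Z [-0.001  0.    -1.   ] F [-0.2 -0.9  0.5] w 0.321 g 0.0 j [-0.15  0.15  1.68 -0.    1.31 -0.06]
19.0
shift cm [0.12 0.15 8.97] minrows 3 per row [0.04 0.05 2.99] n None spin -0.3 yaw 1.483 j6 -0.06
```

{"method": "send_rows", "body": {
  "targets": [
    [0.74, [0.06, 0.08, 3.0], 0],
    [0.74, [0.06, 0.07, 3.0], 0],
    [0.74, [0, 0, 3.0], 0],
    [0.74, [0, 0, 1.5], 0],
    [0.74, [0, 0, 0], 0]
  ]
}}

```text
t: 3.27
tool_pos: [579.4, -8.1, 70.1]
tcp_rot: [-0.003, 0.735, 0.678, -0.003]
contact_force: [-1.8, -0.2, -0.7]
width: 0.253
grasp_force: 0.0
```

Run:
```python
from h import *
st(); a=save('top','t1'); b=save('side','s2')
T=[(583,-8.6,34),(575.5,-97,34)]
print(proj('side',T),proj('top',T))
A=cv2.resize(a[130:240,220:360],(700,550),interpolation=cv2.INTER_CUBIC)[150:450]
B=cv2.resize(b[150:260,230:370],(700,550),interpolation=cv2.INTER_CUBIC)[100:400]
cv2.imwrite('pics/m1.png',cv2.cvtColor(np.vstack([A,B]),cv2.COLOR_RGB2BGR))
```

```text
t 3.27 pos [579.4  -8.1  70.1] X [0.08  0.997 0.001] Z [-0.009  0.001 -1.   ] F [-1.8 -0.2 -0.7] w 0.253 g 0.0 j [-0.15  0.27  1.76 -0.    1.12 -0.07]
[[280.44718853 199.56074872]
 [304.35011971 219.06731065]] [[288.4059623  197.63440871]
 [323.59890062 201.36790054]]
```

View pics/m1.png

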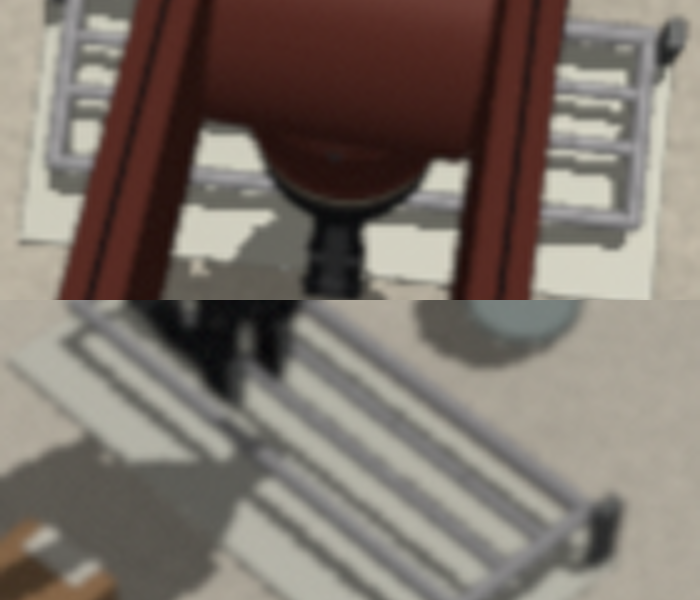

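Lower half: both fingertips at (230,395) and (270,360) hang above the front bar, which passes near (240,435). I correct x by +3 mm and descend watching the force.

{"method": "send_rows", "body": {
  "targets": [
    [0.74, [0, 0.3, 0], 0],
    [0.74, [0, 0, 0.6], 0],
    [0.74, [0, 0, 0.6], 0],
    [0.74, [0, 0, 0.4], 0],
    [0.74, [0, 0, 0], 0]
  ]
}}

```text
t: 3.78
tool_pos: [585.6, -8.8, 58.2]
tcp_rot: [-0.001, 0.736, 0.677, -0.0]
contact_force: [-1.0, -0.2, -0.4]
width: 0.259
grasp_force: 0.0
```

{"method": "send_rows", "body": {
  "targets": [
    [0.74, [0, 0, 0.5], 0],
    [0.74, [0, 0, 0.5], 0],
    [0.74, [0, 0, 0.5], 0],
    [0.74, [0, 0, 0.3], 0],
    [0.74, [0, 0, 0], 0]
  ]
}}

```text
t: 4.2
tool_pos: [585.5, -8.8, 40.0]
tcp_rot: [-0.001, 0.736, 0.677, -0.001]
contact_force: [-0.9, -0.7, 0.5]
width: 0.255
grasp_force: 0.0
```

{"method": "send_rows", "body": {
  "targets": [
    [0.85, [0, 0, 0.2], 0],
    [0.95, [0, 0, 0.1], 0],
    [1.0, [0, 0, 0], 0],
    [1.0, [0, 0, 0], 0],
    [1.0, [0, 0, 0], 0],
    [1.0, [0, 0, 0], 0]
  ]
}}

```text
t: 4.7
tool_pos: [586.5, -8.9, 38.4]
tcp_rot: [0.0, 0.736, 0.677, 0.0]
contact_force: [0.1, -0.2, 0.1]
width: 0.001
grasp_force: 0.0
```

Run:
```python
from h import *
st(); b=save('side','s3')
for P in [(586,-9,38),(586,-9,19)]: print(((proj('side',P)[0]-[220,140])*6.67).round())
B=cv2.resize(b[140:230,220:340],(800,600),interpolation=cv2.INTER_CUBIC)
cv2.imwrite('pics/m2.png',cv2.cvtColor(B,cv2.COLOR_RGB2BGR))
```

```text
t 4.7 pos [586.5  -8.9  38.4] X [ 0.083  0.997 -0.   ] Z [ 0. -0. -1.] F [ 0.1 -0.2  0.1] w 0.001 g 0.0 j [-0.15  0.33  1.76  0.    1.05 -0.07]
[409. 387.]
[410. 419.]
```

View pics/m2.png

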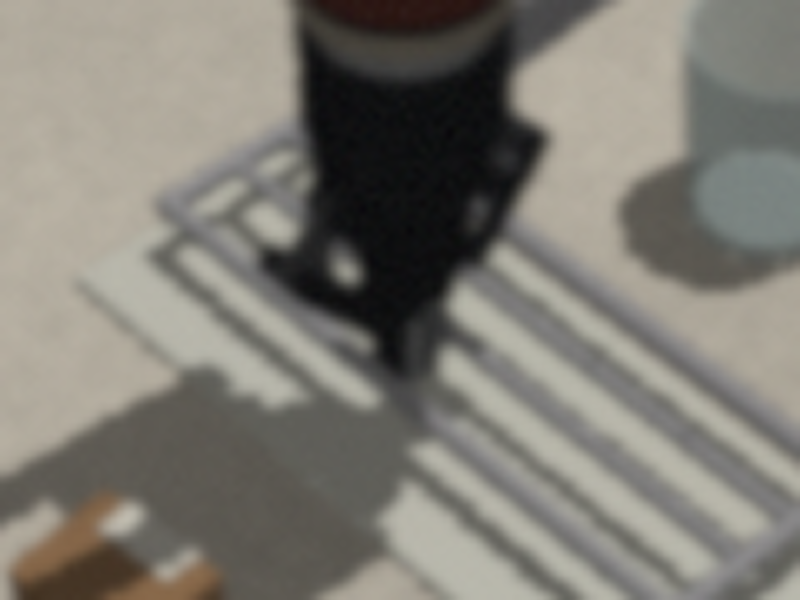

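The fingers shut on nothing. In the crop the tips (about 400,380) end at the bar line, so I probe gently to learn whether they are above or behind the bar.

{"method": "send_rows", "body": {
  "targets": [
    [1.0, [0, 0, 0.2], 0],
    [1.0, [0, 0, 0.2], 0],
    [1.0, [0, 0, 0.2], 0],
    [1.0, [0, 0, 0], 0]
  ]
}}

```text
t: 5.08
tool_pos: [585.9, -8.8, 31.5]
tcp_rot: [-0.0, 0.736, 0.677, -0.0]
contact_force: [0.1, -0.5, -0.1]
width: -0.0
grasp_force: 0.0
```

{"method": "send_rows", "body": {
  "targets": [
    [1.0, [0, -0.4, 0], 0],
    [1.0, [0, -0.4, 0], 0],
    [1.0, [0, -0.4, 0], 0],
    [1.0, [0, 0, 0], 0]
  ]
}}

```text
t: 5.42
tool_pos: [573.3, -7.7, 32.0]
tcp_rot: [-0.0, 0.736, 0.677, -0.0]
contact_force: [0.1, 0.3, -0.3]
width: -0.003
grasp_force: 0.0
```

{"method": "send_rows", "body": {
  "targets": [
    [1.0, [0, -0.4, 0], 0],
    [1.0, [0, -0.4, 0], 0],
    [1.0, [0, 0, 0], 0],
    [1.0, [0, 0, 0], 0]
  ]
}}

```text
t: 5.75
tool_pos: [566.2, -7.2, 32.2]
tcp_rot: [-0.0, 0.736, 0.677, -0.0]
contact_force: [-0.4, -0.6, -0.1]
width: 0.002
grasp_force: 0.0
```

Run:
```python
from h import *
st(); a=save('top','t4');b=save('side','s4')
P=[(565,-7,32),(565,-7,13),(583,-8.6,34)]
print(((proj('side',P)-[220,140])*4).round().tolist(),((proj('top',P)-[240,150])*4).round().tolist())
A=cv2.resize(a[150:235,240:340],(400,340),interpolation=cv2.INTER_CUBIC)
B=cv2.resize(b[140:225,220:320],(400,340),interpolation=cv2.INTER_CUBIC)
cv2.imwrite('pics/m3.png',cv2.cvtColor(cv2.resize(np.hstack([B,A]),None,fx=1,fy=1),cv2.COLOR_RGB2BGR))
```

```text
t 5.75 pos [566.2  -7.2  32.2] X [0.083 0.997 0.   ] Z [-0.  0. -1.] F [-0.4 -0.6 -0.1] w 0.002 g 0.0 j [-0.15  0.29  1.82  0.    1.03 -0.07]
[[221.0, 254.0], [221.0, 274.0], [242.0, 238.0]] [[190.0, 219.0], [190.0, 223.0], [194.0, 191.0]]
```

View pics/m3.png

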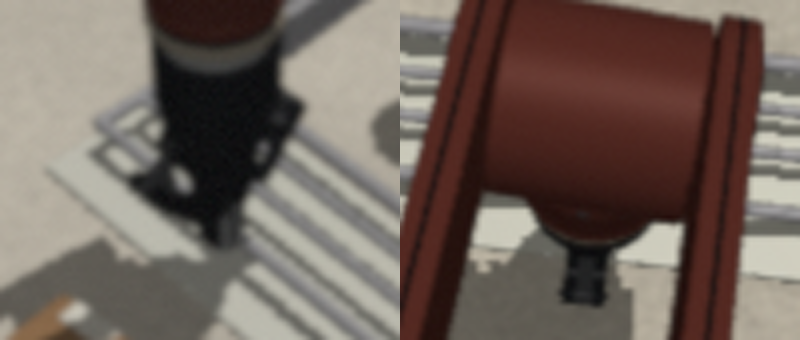

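{"method": "send_rows", "body": {
  "targets": [
    [1.0, [0, 0, 0.2], 0],
    [1.0, [0, 0, 0.2], 0],
    [1.0, [0, 0, 0.1], 0],
    [1.0, [0, 0, 0], 0],
    [1.0, [0, 0, 0], 0]
  ]
}}

```text
t: 6.27
tool_pos: [566.3, -7.2, 26.9]
tcp_rot: [-0.0, 0.736, 0.677, -0.0]
contact_force: [-0.0, 0.1, 0.1]
width: -0.0
grasp_force: 0.0
```

{"method": "send_rows", "body": {
  "targets": [
    [1.0, [0, 0, 0.1], 0],
    [1.0, [0, 0, 0.1], 0],
    [1.0, [0, 0, 0], 0],
    [1.0, [0, 0, 0], 0]
  ]
}}

```text
t: 6.6
tool_pos: [566.4, -7.2, 25.1]
tcp_rot: [-0.0, 0.736, 0.677, -0.0]
contact_force: [0.9, -0.1, -0.7]
width: 0.002
grasp_force: 0.0
```

{"method": "send_rows", "body": {
  "targets": [
    [1.0, [0, 0, 0.1], 0],
    [1.0, [0, 0, 0.1], 0],
    [1.0, [0, 0, 0], 0],
    [1.0, [0, 0, 0], 0]
  ]
}}

```text
t: 6.93
tool_pos: [566.4, -7.2, 23.1]
tcp_rot: [-0.0, 0.736, 0.677, -0.0]
contact_force: [0.6, 0.6, 0.1]
width: -0.003
grasp_force: 0.0
```

{"method": "send_rows", "body": {
  "targets": [
    [1.0, [0, 0, 0.1], 0],
    [1.0, [0, 0, 0.1], 0],
    [1.0, [0, 0, 0], 0],
    [1.0, [0, 0, 0], 0]
  ]
}}

```text
t: 7.27
tool_pos: [566.3, -7.2, 21.1]
tcp_rot: [-0.0, 0.736, 0.677, -0.0]
contact_force: [-0.4, -1.0, 0.6]
width: -0.005
grasp_force: 0.0
```

{"method": "send_rows", "body": {
  "targets": [
    [1.0, [0, 0, 0.1], 0],
    [1.0, [0, 0, 0.1], 0],
    [1.0, [0, 0, 0], 0],
    [1.0, [0, 0, 0], 0]
  ]
}}

```text
t: 7.6
tool_pos: [566.3, -7.2, 19.1]
tcp_rot: [-0.0, 0.736, 0.677, -0.0]
contact_force: [-1.0, 0.0, 0.0]
width: -0.001
grasp_force: 0.0
```

{"method": "send_rows", "body": {
  "targets": [
    [1.0, [0, 0, 0.1], 0],
    [1.0, [0, 0, 0.1], 0],
    [1.0, [0, 0, 0.1], 0],
    [1.0, [0, 0, 0], 0],
    [1.0, [0, 0, 0], 0]
  ]
}}

```text
t: 8.02
tool_pos: [566.4, -7.2, 16.1]
tcp_rot: [-0.0, 0.736, 0.677, -0.0]
contact_force: [0.4, -0.8, 0.3]
width: -0.0
grasp_force: 0.0
```

{"method": "send_rows", "body": {
  "targets": [
    [1.0, [0, 0, 0.1], 0],
    [1.0, [0, 0, 0.1], 0],
    [1.0, [0, 0, 0.1], 0],
    [1.0, [0, 0, 0], 0],
    [1.0, [0, 0, 0], 0]
  ]
}}

```text
t: 8.43
tool_pos: [565.8, -7.1, 13.7]
tcp_rot: [-0.001, 0.736, 0.677, -0.001]
contact_force: [-4.4, 0.2, 8.8]
width: -0.002
grasp_force: 4.0
```

{"method": "send_rows", "body": {
  "targets": [
    [1.0, [0, 0, 0.1], 0],
    [1.0, [0, 0, 0.1], 0],
    [1.0, [0, 0, 0], 0],
    [1.0, [0, 0, 0], 0]
  ]
}}

```text
t: 8.77
tool_pos: [565.1, -7.0, 11.0]
tcp_rot: [-0.001, 0.736, 0.677, -0.001]
contact_force: [-5.3, 0.3, 4.6]
width: -0.0
grasp_force: 2.6
```

Contact only came at a reported z of about 14 mm, pushing −x and up, so the fingertips are much higher than the nominal 19 mm ahead. I'll calibrate by touching bare counter at a free spot.

{"method": "send_rows", "body": {
  "targets": [
    [1.0, [0, 0, -1.5], 0],
    [1.0, [0, 0, -3], 0],
    [1.0, [0, 0, -3], 0],
    [1.0, [0, 0, -3], 0],
    [1.0, [-3, -1.5, 0], 0],
    [1.0, [-3, -1.5, 0], 0],
    [1.0, [-3, -1.5, 0], 0],
    [1.0, [-3, -1.5, 0], 0],
    [1.0, [-3, -1.5, 0], 0],
    [1.0, [-3, -1.5, 0], 0],
    [1.0, [0, 0, 3], 0],
    [1.0, [0, 0, 3], 0],
    [1.0, [0, 0, 1], 0],
    [1.0, [0, 0, 0], 0],
    [1.0, [0, 0, 0], 0]
  ]
}}

```text
t: 10.02
tool_pos: [461.7, -178.7, 46.2]
tcp_rot: [-0.001, 0.736, 0.677, -0.0]
contact_force: [-0.2, 1.5, 0.0]
width: -0.0
grasp_force: 0.0
```

Run:
```python
from h import *
st(); a=save('top','t5');b=save('side','s5')
p=np.array(r.observe()['tool_pos']); P=[p,p-[0,0,19]]
ps,pt=proj('side',P),proj('top',P)
ox,oy=[int(v)-50 for v in ps[0]]; tx,ty=[int(v)-50 for v in pt[0]]
print('side',ps.round(1).tolist(),'off',ox,oy,'crop',((ps-[ox,oy])*4).round().tolist(),'top',pt.round(1).tolist(),'off',tx,ty,((pt-[tx,ty])*4).round().tolist())
B=b[oy:oy+100,ox:ox+100];A=a[ty:ty+100,tx:tx+100]
cv2.imwrite('pics/m4.png',cv2.cvtColor(cv2.resize(np.hstack([B,A]),None,fx=4,fy=4,interpolation=cv2.INTER_CUBIC),cv2.COLOR_RGB2BGR))
```

```text
t 10.02 pos [ 461.7 -178.7   46.2] X [0.083 0.997 0.001] Z [-0.001  0.001 -1.   ] F [-0.2  1.5  0. ] w -0.0 g 0.0 j [-0.53  0.12  2.    0.    1.03 -0.45]
side [[299.4, 262.9], [299.3, 267.6]] off 249 212 crop [[202.0, 204.0], [201.0, 222.0]] top [[357.3, 246.8], [355.8, 247.0]] off 307 196 [[201.0, 203.0], [195.0, 204.0]]
```

View pics/m4.png

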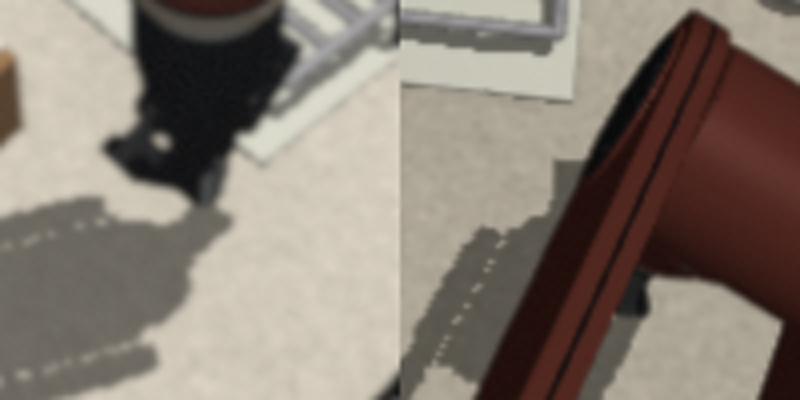

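{"method": "send_rows", "body": {
  "targets": [
    [1.0, [0, 0, 1.0], 0],
    [1.0, [0, 0, 1.0], 0],
    [1.0, [0, 0, 0], 0],
    [1.0, [0, 0, 0.2], 0],
    [1.0, [0, 0, 0.2], 0],
    [1.0, [0, 0, 0.1], 0],
    [1.0, [0, 0, 0.1], 0],
    [1.0, [0, 0, 0], 0],
    [1.0, [0, 0, 0], 0]
  ]
}}

```text
t: 10.87
tool_pos: [461.9, -179.2, 20.3]
tcp_rot: [0.0, 0.736, 0.677, 0.0]
contact_force: [-0.2, 0.8, 0.6]
width: 0.0
grasp_force: 0.0
```

{"method": "send_rows", "body": {
  "targets": [
    [1.0, [0, 0, 0.1], 0],
    [1.0, [0, 0, 0.1], 0],
    [1.0, [0, 0, 0.1], 0],
    [1.0, [0, 0, 0.1], 0],
    [1.0, [0, 0, 0], 0],
    [1.0, [0, 0, 0], 0]
  ]
}}

```text
t: 11.37
tool_pos: [461.7, -179.0, 16.1]
tcp_rot: [-0.0, 0.736, 0.677, -0.0]
contact_force: [-0.4, 0.6, 0.1]
width: 0.001
grasp_force: 0.0
```

{"method": "send_rows", "body": {
  "targets": [
    [1.0, [0, 0, 0.1], 0],
    [1.0, [0, 0, 0.1], 0],
    [1.0, [0, 0, 0.1], 0],
    [1.0, [0, 0, 0], 0],
    [1.0, [0, 0, 0], 0]
  ]
}}

```text
t: 11.78
tool_pos: [461.7, -179.1, 13.1]
tcp_rot: [-0.0, 0.736, 0.677, -0.0]
contact_force: [-0.6, 0.2, 0.0]
width: -0.0
grasp_force: 0.0
```

{"method": "send_rows", "body": {
  "targets": [
    [1.0, [0, 0, 0.1], 0],
    [1.0, [0, 0, 0.1], 0],
    [1.0, [0, 0, 0.1], 0],
    [1.0, [0, 0, 0.1], 0],
    [1.0, [0, 0, 0], 0]
  ]
}}

```text
t: 12.2
tool_pos: [461.6, -179.0, 8.9]
tcp_rot: [-0.0, 0.736, 0.677, -0.0]
contact_force: [0.3, -0.2, 0.5]
width: 0.0
grasp_force: 0.0
```

{"method": "send_rows", "body": {
  "targets": [
    [1.0, [0, 0, 0.1], 0],
    [1.0, [0, 0, 0.1], 0],
    [1.0, [0, 0, 0.1], 0],
    [1.0, [0, 0, 0.1], 0],
    [1.0, [0, 0, 0], 0]
  ]
}}

```text
t: 12.62
tool_pos: [461.6, -179.0, 4.9]
tcp_rot: [-0.0, 0.736, 0.677, -0.0]
contact_force: [0.4, -0.0, 0.4]
width: -0.0
grasp_force: 0.0
```

{"method": "send_rows", "body": {
  "targets": [
    [1.0, [0, 0, 0.1], 0],
    [1.0, [0, 0, 0.1], 0],
    [1.0, [0, 0, 0.1], 0],
    [1.0, [0, 0, 0], 0],
    [1.0, [0, 0, 0], 0]
  ]
}}

```text
t: 13.03
tool_pos: [461.7, -179.1, 2.1]
tcp_rot: [-0.0, 0.736, 0.677, -0.0]
contact_force: [-0.5, -0.2, -0.5]
width: 0.002
grasp_force: 0.0
```

{"method": "send_rows", "body": {
  "targets": [
    [1.0, [0, 0, 0.1], 0],
    [1.0, [0, 0, 0.1], 0],
    [1.0, [0, 0, 0.1], 0],
    [1.0, [0, 0, 0.1], 0],
    [1.0, [0, 0, 0], 0]
  ]
}}

```text
t: 13.45
tool_pos: [461.6, -179.0, -2.1]
tcp_rot: [-0.0, 0.736, 0.677, -0.0]
contact_force: [0.3, -0.2, 0.0]
width: -0.0
grasp_force: 0.0
```

{"method": "send_rows", "body": {
  "targets": [
    [1.0, [0, 0, 0.1], 0],
    [1.0, [0, 0, 0.1], 0],
    [1.0, [0, 0, 0.1], 0],
    [1.0, [0, 0, 0], 0],
    [1.0, [0, 0, 0], 0]
  ]
}}

```text
t: 13.87
tool_pos: [461.7, -179.1, -4.9]
tcp_rot: [-0.0, 0.736, 0.677, -0.0]
contact_force: [-0.5, -0.5, 0.5]
width: 0.002
grasp_force: 0.0
```

{"method": "send_rows", "body": {
  "targets": [
    [1.0, [0, 0, 0.1], 0],
    [1.0, [0, 0, 0.1], 0],
    [1.0, [0, 0, 0.1], 0],
    [1.0, [0, 0, 0], 0],
    [1.0, [0, 0, 0], 0]
  ]
}}

```text
t: 14.28
tool_pos: [461.7, -179.1, -7.9]
tcp_rot: [-0.0, 0.736, 0.677, -0.0]
contact_force: [-0.2, -1.0, 0.4]
width: 0.001
grasp_force: 0.0
```

{"method": "send_rows", "body": {
  "targets": [
    [1.0, [0, 0, 0.2], 0],
    [1.0, [0, 0, 0.2], 0],
    [1.0, [0, 0, 0.1], 0],
    [1.0, [0, 0, 0.1], 0],
    [1.0, [0, 0, 0], 0]
  ]
}}

```text
t: 14.7
tool_pos: [462.1, -179.3, -11.2]
tcp_rot: [-0.0, 0.736, 0.677, -0.0]
contact_force: [-11.0, 6.2, 29.7]
width: 0.003
grasp_force: 14.7
```

{"method": "send_rows", "body": {
  "targets": [
    [1.0, [0, 0, 0.1], 0],
    [1.0, [0, 0, 0.1], 0],
    [1.0, [0, 0, 0.1], 0],
    [1.0, [0, 0, 0], 0]
  ]
}}

```text
t: 15.03
tool_pos: [462.3, -179.3, -11.3]
tcp_rot: [-0.001, 0.736, 0.677, -0.001]
contact_force: [-22.8, 11.8, 61.1]
width: -0.002
grasp_force: 29.9
```

{"method": "send_rows", "body": {
  "targets": [
    [1.0, [0, 0, 0.1], 0],
    [1.0, [0, 0, 0.1], 0],
    [1.0, [0, 0, 0.1], 0],
    [1.0, [0, 0, 0], 0]
  ]
}}

```text
t: 15.37
tool_pos: [462.4, -179.4, -11.5]
tcp_rot: [-0.002, 0.735, 0.678, -0.001]
contact_force: [-35.1, 17.3, 90.5]
width: -0.001
grasp_force: 45.2
```

Contact is at reported z = −11, so the tips sit 11 mm above the reported TCP: the reported z reads 30 mm low, while xy looks sound. Back up and redo the bar grip with that correction.

{"method": "send_rows", "body": {
  "targets": [
    [1.0, [0, 0, -1.0], 0],
    [1.0, [0, 0, -3], 0],
    [0.74, [0, 0, -3], 0],
    [0.74, [0, 0, -1], 0],
    [0.74, [0, 0, 0], 0]
  ]
}}

```text
t: 15.78
tool_pos: [464.3, -180.5, 63.4]
tcp_rot: [0.003, 0.736, 0.677, 0.001]
contact_force: [1.2, 0.3, -0.3]
width: 0.261
grasp_force: 0.0
```

Run:
```python
from h import *
st(); go([584,-8.6,60],1.488)
```

```text
t 15.78 pos [ 464.3 -180.5   63.4] X [ 0.083  0.997 -0.003] Z [ 0.006 -0.003 -1.   ] F [ 1.2  0.3 -0.3] w 0.261 g 0.0 j [-0.53  0.09  1.99  0.    1.06 -0.45]
shift cm [18.13 10.5   0.34] minrows 6 per row [3.02 1.75 0.06] n None spin -0.0 yaw 1.488 j6 -0.45
```

{"method": "send_rows", "body": {
  "targets": [
    [0.74, [3.0, 1.75, 0], 0],
    [0.74, [3.0, 1.75, 0], 0],
    [0.74, [3.0, 1.75, 0], 0],
    [0.74, [3.0, 1.75, 0], 0],
    [0.74, [3.0, 1.75, 0], 0],
    [0.74, [3.0, 1.75, 0], 0],
    [0.74, [0, 0, 1.5], 0],
    [0.74, [0, 0, 1.0], 0],
    [0.74, [0, 0, 0], 0],
    [0.74, [0, 0, 0], 0]
  ]
}}

```text
t: 16.62
tool_pos: [578.9, -8.8, 32.6]
tcp_rot: [-0.002, 0.736, 0.677, -0.002]
contact_force: [0.7, 0.0, 0.8]
width: 0.26
grasp_force: 0.0
```

{"method": "send_rows", "body": {
  "targets": [
    [0.74, [0, 0, 0.5], 0],
    [0.74, [0, 0, 0.5], 0],
    [0.74, [0, 0, 0.4], 0],
    [0.74, [0, 0, 0], 0]
  ]
}}

```text
t: 16.95
tool_pos: [580.6, -8.9, 20.4]
tcp_rot: [-0.0, 0.736, 0.677, -0.0]
contact_force: [-0.0, 0.0, -0.2]
width: 0.259
grasp_force: 0.0
```

{"method": "send_rows", "body": {
  "targets": [
    [0.74, [0, 0.2, 0.4], 0],
    [0.74, [0, 0, 0.4], 0],
    [0.74, [0, 0, 0.4], 0],
    [0.74, [0, 0, 0], 0]
  ]
}}

```text
t: 17.28
tool_pos: [582.7, -8.5, 8.2]
tcp_rot: [-0.001, 0.736, 0.677, -0.0]
contact_force: [-0.7, -0.2, -0.7]
width: 0.257
grasp_force: 0.0
```

{"method": "send_rows", "body": {
  "targets": [
    [0.8, [0, 0, 0], 0],
    [0.9, [0, 0, 0], 0],
    [1.0, [0, 0, 0], 0],
    [1.0, [0, 0, 0], 0],
    [1.0, [0, 0, 0], 0],
    [1.0, [0, 0, 0], 0]
  ]
}}

```text
t: 17.78
tool_pos: [583.4, -8.6, 9.3]
tcp_rot: [0.0, 0.736, 0.677, 0.0]
contact_force: [0.2, 0.1, -1.4]
width: 0.089
grasp_force: 58.5
```

{"method": "send_rows", "body": {
  "targets": [
    [1.0, [0, 0.04, -0.83], 0],
    [1.0, [0, 0.11, -0.82], 0],
    [1.0, [0, 0.18, -0.81], 0],
    [1.0, [0, 0.25, -0.79], 0],
    [1.0, [0, 0.32, -0.77], 0],
    [1.0, [0, 0.38, -0.74], 0]
  ]
}}

```text
t: 18.28
tool_pos: [595.1, -9.5, 57.2]
tcp_rot: [-0.001, 0.736, 0.677, -0.001]
contact_force: [-4.1, 0.9, -1.3]
width: 0.086
grasp_force: 58.5
```

{"method": "send_rows", "body": {
  "targets": [
    [1.0, [0, 0.45, -0.7], 0],
    [1.0, [0, 0.5, -0.66], 0],
    [1.0, [0, 0.56, -0.61], 0],
    [1.0, [0, 0.61, -0.56], 0],
    [1.0, [0, 0.66, -0.5], 0],
    [1.0, [0, 0.7, -0.45], 0],
    [1.0, [0, 0.74, -0.38], 0],
    [1.0, [0, 0.77, -0.32], 0],
    [1.0, [0, 0, 0], 0]
  ]
}}

```text
t: 19.03
tool_pos: [648.8, -14.1, 103.6]
tcp_rot: [0.002, 0.736, 0.677, 0.002]
contact_force: [-5.6, 1.3, 14.8]
width: 0.084
grasp_force: 60.9
```

{"method": "send_rows", "body": {
  "targets": [
    [1.0, [0, 0.79, -0.25], 0],
    [1.0, [0, 0.81, -0.18], 0],
    [0.85, [0, 0, 0], 0],
    [0.83, [0, 0, 0], 0],
    [0.83, [0, 0, 0], 0],
    [0.83, [0, 0.82, -0.11], 0],
    [0.83, [0, 0.83, 0], 0],
    [0.83, [0, 0.83, 0], 0],
    [0.83, [0, 0.82, 0], 0],
    [0.83, [0, 0.81, 0], 0],
    [0.83, [0, 0.4, 0], 0],
    [0.83, [0, 0, 0], 0]
  ]
}}

```text
t: 20.03
tool_pos: [707.8, -19.1, 103.6]
tcp_rot: [0.0, 0.736, 0.677, 0.0]
contact_force: [2.6, -1.9, 0.7]
width: 0.166
grasp_force: 1.4
```

{"method": "send_rows", "body": {
  "targets": [
    [0.8, [0, 0, -1], 0],
    [0.6, [0, 0, -1.5], 0],
    [0.4, [0, 0, -3], 0],
    [0.0, [0, 0, -3], 0],
    [0.0, [0, -4, -2], 0],
    [0.0, [0, -4, 0], 0],
    [0.0, [0, -4, 0], 0],
    [0.0, [0, -4, 0], 0],
    [0.0, [0, -4, 0], 0],
    [0.0, [0, -4, 0], 0],
    [0.0, [2.5, -3, 0], 0],
    [0.0, [4, 0, 0], 0],
    [0.0, [4, 0, 0], 0],
    [0.0, [4, 0, 0], 0],
    [0.0, [4, 0, 0], 0],
    [0.0, [4, 0, 0], 0],
    [0.0, [0, 0, 0], 0]
  ]
}}

```text
t: 21.45
tool_pos: [458.5, 233.6, 209.8]
tcp_rot: [-0.001, 0.734, 0.679, 0.002]
contact_force: [-0.8, -0.8, -0.2]
width: 1.002
grasp_force: 0.0
```

Run:
```python
from h import *
st(); a=save('top','t6');b=save('side','s6'); I={'top':a,'side':b}
# is bar up? project open bar
c,s=np.cos(-.083),np.sin(-.083)
for n,x,y,A,w in(('wide',433,374,-.13,110),('mid',574,361,-.38,85),('narrow',428,-12.5,-.034,60)):
    for cs in(('top',),('side',)): print(n,cs,carton(I,x,y,A,w,cams=cs))
A=cv2.resize(a[120:220,210:370],(800,500),interpolation=cv2.INTER_CUBIC)
B=cv2.resize(b[120:270,220:380],(512,480))
cv2.imwrite('pics/m5.png',cv2.cvtColor(B,cv2.COLOR_RGB2BGR))
```

```text
t 21.45 pos [458.5 233.6 209.8] X [0.078 0.997 0.004] Z [ 0.002  0.004 -1.   ] F [-0.8 -0.8 -0.2] w 1.002 g 0.0 j [ 0.32 -0.04  1.83  0.    1.35  0.39]
wide ('top',) (array([624.766, 107.788,  -0.965]), np.float64(1607.3), [591])
wide ('side',) (array([ 4.37355e+02,  3.78179e+02, -2.46000e-01]), np.float64(169.4), [831])
mid ('top',) (array([ 5.76196e+02,  3.60805e+02, -4.08000e-01]), np.float64(304.9), [591])
mid ('side',) (array([ 5.82480e+02,  3.65619e+02, -5.51000e-01]), np.float64(122.3), [543])
narrow ('top',) (array([ 4.2780e+02, -1.3021e+01,  2.1000e-02]), np.float64(18.2), [526])
narrow ('side',) (array([ 4.30597e+02, -1.11510e+01, -2.23000e-01]), np.float64(122.2), [854])
```

View pics/m5.png

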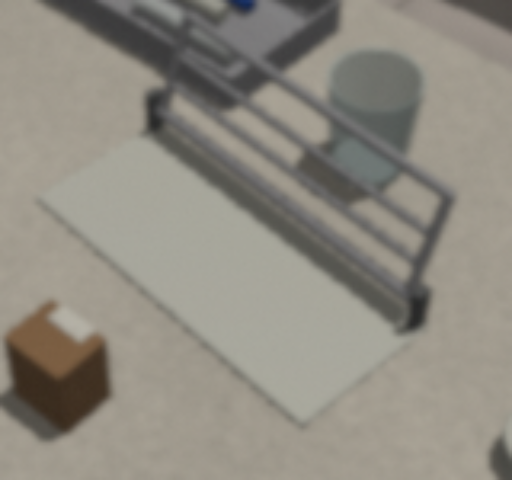

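The stand is open (bar at (450,195), posts at (155,110) and (415,305)). The top-only carton fits are the cleanest, so I refit wide and mid from the first, unobstructed top picture.

Run:
```python
from h import *
I={'top':cv2.cvtColor(cv2.imread('pics/top0.png'),cv2.COLOR_BGR2RGB),'side':cv2.cvtColor(cv2.imread('pics/side0.png'),cv2.COLOR_BGR2RGB)}
J={'side':cv2.cvtColor(cv2.imread('pics/s6.png'),cv2.COLOR_BGR2RGB)}
for n,x,y,A,w in(('wide',433,374,-.13,110),('mid',574,361,-.38,85)):
    print(n,carton(I,x,y,A,w,cams=('top',)),'side then',carton(I,x,y,A,w,cams=('side',)),'side now',carton(J,x,y,A,w,cams=('side',)))
go([433,374,120],1.44)
```

```text
wide (array([ 4.33054e+02,  3.73158e+02, -1.12000e-01]), np.float64(38.8), [1120]) side then (array([ 4.37490e+02,  3.78318e+02, -2.28000e-01]), np.float64(178.9), [823]) side now (array([ 4.37355e+02,  3.78179e+02, -2.46000e-01]), np.float64(169.4), [831])
mid (array([ 5.74612e+02,  3.62573e+02, -3.51000e-01]), np.float64(29.9), [875]) side then (array([ 5.82110e+02,  3.65332e+02, -5.38000e-01]), np.float64(126.9), [538]) side now (array([ 5.82480e+02,  3.65619e+02, -5.51000e-01]), np.float64(122.3), [543])
shift cm [14.26 -3.71  8.91] minrows 5 per row [ 2.85 -0.74  1.78] n None spin 2.9 yaw 1.491 j6 0.39
```

{"method": "send_rows", "body": {
  "targets": [
    [0.0, [2.8, -0.74, 1.8], 0.4],
    [0.0, [2.8, -0.74, 1.8], 0.4],
    [0.0, [2.8, -0.74, 1.8], 0.4],
    [0.0, [2.8, -0.74, 1.8], 0.3],
    [0.0, [2.8, -0.74, 1.8], 0.3],
    [0.0, [0, 0, 0], 0],
    [0.0, [0, 0, 0], 0]
  ]
}}

```text
t: 22.13
tool_pos: [435.1, 369.6, 117.0]
tcp_rot: [0.0, 0.746, 0.666, -0.001]
contact_force: [-0.2, -0.4, 0.1]
width: 0.997
grasp_force: 0.0
```

Run:
```python
from h import *
st(); go([433,373.2,25],1.459)
```

```text
t 22.13 pos [435.1 369.6 117. ] X [ 0.114  0.994 -0.002] Z [-0.002 -0.002 -1.   ] F [-0.2 -0.4  0.1] w 0.997 g 0.0 j [ 0.57  0.19  1.76 -0.    1.19  0.68]
shift cm [ 0.34 -0.25  9.2 ] minrows 3 per row [ 0.11 -0.08  3.07] n None spin -0.1 yaw 1.457 j6 0.68
```

{"method": "send_rows", "body": {
  "targets": [
    [0.0, [0.17, -0.12, 2.5], 0],
    [0.0, [0.17, -0.12, 2.5], 0],
    [0.0, [0, 0, 2.0], 0],
    [0.0, [0, 0, 1.4], 0],
    [0.0, [0, 0, 0.8], 0],
    [0.0, [0, 0, 0], 0],
    [0.3, [0, 0, 0], 0],
    [0.5, [0, 0, 0], 0],
    [1.0, [0, 0, 0], 0],
    [1.0, [0, 0, 0], 0],
    [1.0, [0, 0, 0], 0],
    [1.0, [0, 0, 0], 0]
  ]
}}

```text
t: 23.13
tool_pos: [435.2, 374.8, 27.6]
tcp_rot: [0.0, 0.746, 0.665, 0.002]
contact_force: [0.6, -1.2, 5.8]
width: 0.575
grasp_force: 63.7
```

{"method": "send_rows", "body": {
  "targets": [
    [1.0, [0, 0, -1.5], 0],
    [1.0, [0, 0, -3.5], 0],
    [1.0, [0, 0, -4], 0],
    [1.0, [0, 0, 0], -6.9],
    [1.0, [0, 0, 0], -6.9],
    [1.0, [0, 0, 0], -6.9],
    [1.0, [0, 0, 0], -6.9],
    [1.0, [0, 0, 0], -6.9],
    [1.0, [0, 0, 0], -6.9],
    [1.0, [0, 0, 0], -6.9],
    [1.0, [0, 0, 0], -6.9],
    [1.0, [0, 0, 0], -6.9],
    [1.0, [0, 0, 0], -6.9],
    [1.0, [0, 0, 0], -6.9],
    [1.0, [0, 0, 0], -6.9],
    [1.0, [0, 0, 0], -6.9],
    [1.0, [0, 0, 0], -6.9],
    [1.0, [0, 0, 0], 0]
  ]
}}

```text
t: 24.63
tool_pos: [433.5, 374.0, 115.5]
tcp_rot: [-0.0, -0.003, 1.0, -0.0]
contact_force: [-0.4, 0.7, -2.7]
width: 0.578
grasp_force: 62.9
```

Run:
```python
from h import *
st(); go([447.6,-255,115],3.15,18)
```

```text
t 24.63 pos [433.5 374.  115.5] X [-1.    -0.005  0.   ] Z [-0. -0. -1.] F [-0.4  0.7 -2.7] w 0.578 g 62.9 j [ 0.57  0.19  1.76 -0.    1.19 -1.  ]
shift cm [-1.090e+00 -6.291e+01  5.000e-02] minrows 17 per row [-0.06 -3.7   0.  ] n [-6.000e-02 -3.495e+00  3.000e-03] spin -0.2 yaw -3.136 j6 -1.0
```

{"method": "send_rows", "body": {
  "targets": [
    [1.0, [-0.06, -2, 0], 0],
    [1.0, [-0.06, -3.5, 0], 0],
    [1.0, [-0.06, -3.5, 0], 0],
    [1.0, [-0.06, -3.5, 0], 0],
    [1.0, [-0.06, -3.5, 0], 0],
    [1.0, [-0.06, -3.5, 0], 0],
    [1.0, [-0.06, -3.5, 0], 0],
    [1.0, [-0.06, -3.5, 0], 0],
    [1.0, [-0.06, -3.5, 0], 0],
    [1.0, [-0.06, -3.5, 0], 0],
    [1.0, [-0.06, -3.5, 0], 0],
    [1.0, [-0.06, -3.5, 0], 0],
    [1.0, [-0.06, -3.5, 0], 0],
    [1.0, [-0.06, -3.5, 0], 0],
    [1.0, [-0.06, -3.5, 0], 0],
    [1.0, [-0.06, -3.5, 0], 0],
    [1.0, [-0.06, -3.5, 0], 0],
    [1.0, [-0.06, -3.5, 0], 0],
    [1.0, [0, -1.5, 0], 0],
    [1.0, [0, 0, 0], 0]
  ]
}}

```text
t: 26.3
tool_pos: [444.9, -259.3, 116.0]
tcp_rot: [0.0, 0.003, 1.0, -0.001]
contact_force: [-0.4, 0.4, -2.8]
width: 0.574
grasp_force: 63.4
```

Run:
```python
from h import *
st(); go([447.6,-255,32],3.15)
b=save('side','s7'); a=save('top','t7')
B=cv2.resize(b[190:350,260:440],(675,600))
cv2.imwrite('pics/m6.png',cv2.cvtColor(B,cv2.COLOR_RGB2BGR))
```

```text
t 26.3 pos [ 444.9 -259.3  116. ] X [-1.     0.006 -0.001] Z [ 0.001 -0.002 -1.   ] F [-0.4  0.4 -2.8] w 0.574 g 63.4 j [-0.68  0.06  1.91 -0.    1.17 -2.24]
shift cm [-0.27  0.43  8.4 ] minrows 3 per row [-0.09  0.14  2.8 ] n None spin -0.8 yaw 3.135 j6 -2.24
```

{"method": "send_rows", "body": {
  "targets": [
    [1.0, [-0.25, 0.4, 2.5], -0.8],
    [1.0, [0, 0, 2.5], 0],
    [1.0, [0, 0, 2.0], 0],
    [1.0, [0, 0, 1.0], 0],
    [1.0, [0, 0, 0.4], 0],
    [1.0, [0, 0, 0], 0],
    [1.0, [0, 0, 0], 0]
  ]
}}

```text
t: 26.98
tool_pos: [448.2, -251.8, 32.6]
tcp_rot: [0.0, -0.007, 1.0, -0.0]
contact_force: [0.2, -0.1, -1.9]
width: 0.576
grasp_force: 63.4
```

Run:
```python
from h import *
st(); go([447.8,-301.2,31],3.15)
b=save('side','s8')
B=cv2.resize(b[200:340,280:440],(686,600))
cv2.imwrite('pics/m6.png',cv2.cvtColor(B,cv2.COLOR_RGB2BGR))
```

```text
t 26.98 pos [ 448.2 -251.8   32.6] X [-1.    -0.015 -0.001] Z [ 0.001 -0.001 -1.   ] F [ 0.2 -0.1 -1.9] w 0.576 g 63.4 j [-0.67  0.18  1.96  0.    1.   -2.25]
shift cm [ 0.11 -4.94  0.16] minrows 2 per row [ 0.06 -2.47  0.08] n None spin 0.4 yaw -3.127 j6 -2.25
```

View pics/m6.png

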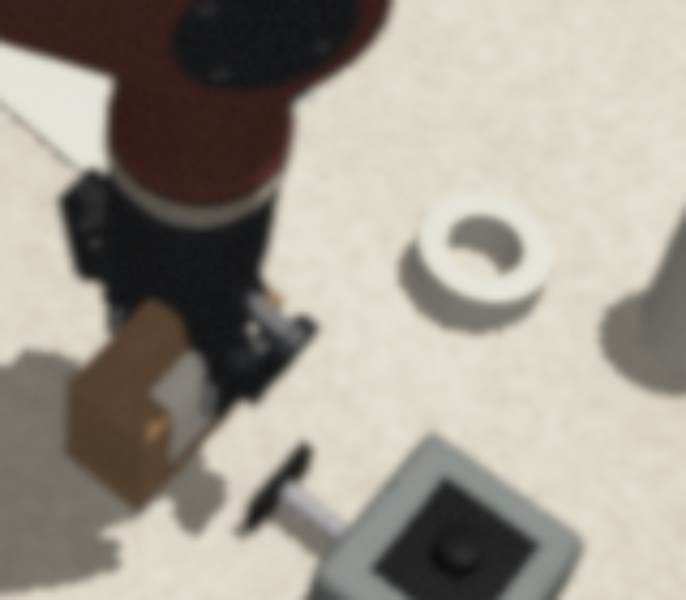

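The carton at (130,400) has its white label towards the black plate at (275,490), hovering and aligned. I advance with force checks.

{"method": "send_rows", "body": {
  "targets": [
    [1.0, [0.05, -1.0, 0], 0.4],
    [1.0, [0.05, -1.0, 0], 0],
    [1.0, [0, -0.8, 0], 0],
    [1.0, [0, -0.3, 0], 0],
    [1.0, [0, 0, 0], 0],
    [1.0, [0, 0, 0], 0]
  ]
}}

```text
t: 27.53
tool_pos: [446.6, -283.4, 31.6]
tcp_rot: [-0.0, -0.003, 1.0, 0.0]
contact_force: [0.7, -0.9, -2.6]
width: 0.573
grasp_force: 63.4
```

{"method": "send_rows", "body": {
  "targets": [
    [1.0, [0, -0.3, 0], 0],
    [1.0, [0, -0.3, 0], 0],
    [1.0, [0, -0.2, 0], 0],
    [1.0, [0, 0, 0], 0],
    [1.0, [0, 0, 0], 0]
  ]
}}

```text
t: 27.95
tool_pos: [446.9, -290.9, 31.6]
tcp_rot: [-0.0, -0.004, 1.0, 0.0]
contact_force: [0.1, 0.5, -2.4]
width: 0.575
grasp_force: 63.4
```

{"method": "send_rows", "body": {
  "targets": [
    [1.0, [0, -0.3, 0], 0],
    [1.0, [0, -0.2, 0], 0],
    [1.0, [0, 0, 0], 0],
    [1.0, [0, 0, 0], 0]
  ]
}}

```text
t: 28.28
tool_pos: [446.8, -295.7, 31.5]
tcp_rot: [-0.0, -0.004, 1.0, 0.0]
contact_force: [-0.2, 0.8, -2.3]
width: 0.575
grasp_force: 63.2
```

{"method": "send_rows", "body": {
  "targets": [
    [1.0, [0, -0.2, 0], 0],
    [1.0, [0, -0.2, 0], 0],
    [1.0, [0, 0, 0], 0],
    [1.0, [0, 0, 0], 0],
    [1.0, [0, 0, 0], 0]
  ]
}}

```text
t: 28.7
tool_pos: [446.8, -299.7, 31.5]
tcp_rot: [-0.0, -0.004, 1.0, 0.0]
contact_force: [-1.0, 3.4, -2.9]
width: 0.578
grasp_force: 63.2
```

{"method": "send_rows", "body": {
  "targets": [
    [1.0, [0, -0.1, 0], 0],
    [1.0, [0, -0.1, 0], 0],
    [1.0, [0, 0, 0], 0],
    [1.0, [0, 0, 0], 0],
    [1.0, [0, 0, 0], 0]
  ]
}}

```text
t: 29.12
tool_pos: [446.8, -301.8, 31.5]
tcp_rot: [-0.0, -0.004, 1.0, 0.0]
contact_force: [0.8, 3.1, -3.5]
width: 0.574
grasp_force: 63.2
```

{"method": "send_rows", "body": {
  "targets": [
    [1.0, [0, -0.1, 0], 0],
    [1.0, [0, 0, 0], 0],
    [1.0, [0, 0, 0], 0],
    [1.0, [0, 0, 0], 0]
  ]
}}

```text
t: 29.45
tool_pos: [446.8, -302.7, 31.5]
tcp_rot: [-0.0, -0.004, 1.0, 0.0]
contact_force: [-0.1, 4.8, -4.8]
width: 0.575
grasp_force: 63.3
```

{"method": "send_rows", "body": {
  "targets": [
    [1.0, [0, -0.1, 0], 0],
    [1.0, [0, 0, 0], 0],
    [1.0, [0, 0, 0], 0],
    [1.0, [0, 0, 0], 0]
  ]
}}

```text
t: 29.78
tool_pos: [446.8, -302.8, 31.5]
tcp_rot: [-0.0, -0.004, 1.0, 0.001]
contact_force: [-0.0, 7.3, -1.4]
width: 0.575
grasp_force: 63.7
```

{"method": "send_rows", "body": {
  "targets": [
    [1.0, [0, -0.1, 0], 0],
    [1.0, [0, 0, 0], 0],
    [1.0, [0, 0, 0], 0],
    [1.0, [0, 0, 0], 0]
  ]
}}

```text
t: 30.12
tool_pos: [446.8, -302.9, 31.5]
tcp_rot: [-0.0, -0.004, 1.0, 0.002]
contact_force: [0.2, 11.3, 1.5]
width: 0.576
grasp_force: 64.1
```

The plate bottomed at TCP y = −302.8 with 11 N, held. I retract and turn half round.

{"method": "send_rows", "body": {
  "targets": [
    [1.0, [0, 1.0, 0], 0],
    [1.0, [0, 2.5, 0], 0],
    [1.0, [0, 2.5, -0.5], 0],
    [1.0, [0, 0, -0.5], 6.92],
    [1.0, [0, 0, 0], 6.92],
    [1.0, [0, 0, 0], 6.92],
    [1.0, [0, 0, 0], 6.92],
    [1.0, [0, 0, 0], 6.92],
    [1.0, [0, 0, 0], 6.92],
    [1.0, [0, 0, 0], 6.92],
    [1.0, [0, 0, 0], 6.92],
    [1.0, [0, 0, 0], 6.92],
    [1.0, [0, 0, 0], 6.92],
    [1.0, [0, 0, 0], 6.92],
    [1.0, [0, 0, 0], 6.92],
    [1.0, [0, 0, 0], 6.92],
    [1.0, [0, 0, 0], 6.92],
    [1.0, [0, 0, 0], 6.92],
    [1.0, [0, 0, 0], 6.92]
  ]
}}

```text
t: 31.7
tool_pos: [447.2, -246.2, 42.5]
tcp_rot: [0.002, 0.822, 0.569, -0.0]
contact_force: [-0.0, 0.1, -2.5]
width: 0.577
grasp_force: 63.8
```

{"method": "send_rows", "body": {
  "targets": [
    [1.0, [0, 0, 0], 6.92],
    [1.0, [0, 0, 0], 6.92],
    [1.0, [0, 0, 0], 6.92],
    [1.0, [0, 0, 0], 6.92],
    [1.0, [0, 0, 0], 6.92],
    [1.0, [0, 0, 0], 6.92],
    [1.0, [0, 0, 0], 6.92],
    [1.0, [0, 0, 0], 6.92],
    [1.0, [0, 0, 0], 6.92],
    [1.0, [0, 0, 0], 6.92],
    [1.0, [0, 0, 0], 0],
    [1.0, [0, 0, 0], 0]
  ]
}}

```text
t: 32.7
tool_pos: [447.0, -245.8, 42.2]
tcp_rot: [0.001, 1.0, 0.006, 0.001]
contact_force: [-0.8, 0.8, -2.2]
width: 0.573
grasp_force: 63.8
```

Run:
```python
from h import *
st(); go([447.5,-290,31],0.009)
```

```text
t 32.7 pos [ 447.  -245.8   42.2] X [1.    0.012 0.001] Z [ 0.001 -0.002 -1.   ] F [-0.8  0.8 -2.2] w 0.573 g 63.8 j [-0.66  0.15  1.97 -0.    1.02  0.9 ]
shift cm [-0.    4.42  1.12] minrows 2 per row [-0.    2.21  0.56] n None spin 0.2 yaw 0.012 j6 0.9
```

{"method": "send_rows", "body": {
  "targets": [
    [1.0, [0, 1.2, 1.1], 0],
    [1.0, [0, 1.6, 0], 0],
    [1.0, [0, 1.0, 0], 0],
    [1.0, [0, 0.6, 0], 0],
    [1.0, [0, 0.4, 0], 0],
    [1.0, [0, 0.3, 0], 0],
    [1.0, [0, 0.3, 0], 0],
    [1.0, [0, 0.2, 0], 0],
    [1.0, [0, 0, 0], 0],
    [1.0, [0, 0, 0], 0]
  ]
}}

```text
t: 33.53
tool_pos: [447.0, -300.4, 30.6]
tcp_rot: [-0.0, 1.0, 0.005, -0.0]
contact_force: [0.3, 3.3, -0.9]
width: 0.576
grasp_force: 63.6
```

{"method": "send_rows", "body": {
  "targets": [
    [1.0, [0, 0.1, 0], 0],
    [1.0, [0, 0.1, 0], 0],
    [1.0, [0, 0, 0], 0],
    [1.0, [0, 0, 0], 0],
    [1.0, [0, 0, 0], 0],
    [1.0, [0, 0, 0], 0]
  ]
}}

```text
t: 34.03
tool_pos: [447.0, -302.7, 30.5]
tcp_rot: [-0.0, 1.0, 0.004, -0.0]
contact_force: [0.4, 4.0, -1.8]
width: 0.575
grasp_force: 63.6
```

{"method": "send_rows", "body": {
  "targets": [
    [1.0, [0, 0.1, 0], 0],
    [1.0, [0, 0.1, 0], 0],
    [1.0, [0, 0, 0], 0],
    [1.0, [0, 0, 0], 0],
    [1.0, [0, 0, 0], 0],
    [1.0, [0, 0, 0], 0],
    [1.0, [0, 0, 0], 0],
    [1.0, [0, 0, 0], 0]
  ]
}}

```text
t: 34.7
tool_pos: [447.0, -303.1, 30.6]
tcp_rot: [-0.002, 1.0, 0.004, -0.0]
contact_force: [1.1, 10.6, 3.0]
width: 0.578
grasp_force: 64.4
```

{"method": "send_rows", "body": {
  "targets": [
    [1.0, [0, -1.0, 0], 0],
    [1.0, [0, -3, 0], 0],
    [1.0, [0, -2, -2], 0],
    [1.0, [0, 0, -3.5], 0],
    [1.0, [0, 0, -3.5], -6],
    [1.0, [0, 0, 0], -6.9],
    [1.0, [0, 0, 0], -6.9],
    [1.0, [0, 0, 0], -6.9],
    [1.0, [0, 0, 0], -6.9],
    [1.0, [0, 0, 0], -6.9],
    [1.0, [0, 0, 0], -6.9],
    [1.0, [0, 0, 0], -6.9],
    [1.0, [0, 0, 0], -6.9],
    [1.0, [0, 0, 0], -6.9],
    [1.0, [0, 0, 0], -6.9],
    [1.0, [0, 0, 0], -6.9],
    [1.0, [0, 0, 0], -3],
    [1.0, [0, 0, 0], 0]
  ]
}}

```text
t: 36.2
tool_pos: [446.4, -245.5, 120.8]
tcp_rot: [0.001, 0.734, 0.679, -0.0]
contact_force: [-0.6, 0.3, -2.1]
width: 0.579
grasp_force: 63.8
```

Run:
```python
from h import *
st(); go([601,-105.5,75],1.488,8)
```

```text
t 36.2 pos [ 446.4 -245.5  120.8] X [ 0.078  0.997 -0.002] Z [ 0.    -0.002 -1.   ] F [-0.6  0.3 -2.1] w 0.579 g 63.8 j [-0.66  0.04  1.92 -0.    1.18 -0.58]
shift cm [15.17 14.32  4.58] minrows 6 per row [2.53 2.39 0.76] n [1.896 1.789 0.572] spin 0.2 yaw 1.492 j6 -0.58
```

{"method": "send_rows", "body": {
  "targets": [
    [1.0, [1.9, 1.8, 0], 0],
    [1.0, [1.9, 1.8, 0], 0],
    [1.0, [1.9, 1.8, 0], 0],
    [1.0, [1.9, 1.8, 0], 0],
    [1.0, [1.9, 1.8, 1.5], 0],
    [1.0, [1.9, 1.8, 1.5], 0],
    [1.0, [1.9, 1.8, 1.5], 0],
    [1.0, [1.9, 1.7, 0], 0.2],
    [1.0, [0, 0, 1.5], 0],
    [1.0, [0, 0, 1.5], 0],
    [1.0, [0, 0, 0], 0],
    [1.0, [0, 0, 0], 0]
  ]
}}

```text
t: 37.2
tool_pos: [600.2, -104.7, 44.6]
tcp_rot: [-0.001, 0.736, 0.676, -0.001]
contact_force: [0.7, -0.4, -3.1]
width: 0.575
grasp_force: 63.8
```

{"method": "send_rows", "body": {
  "targets": [
    [1.0, [0, 0, 0.3], 0],
    [1.0, [0, 0, 0.2], 0],
    [1.0, [0, 0, 0.2], 0],
    [1.0, [0, 0, 0], 0],
    [1.0, [0, 0, 0], 0]
  ]
}}

```text
t: 37.62
tool_pos: [601.3, -105.1, 39.0]
tcp_rot: [0.0, 0.736, 0.677, 0.0]
contact_force: [0.5, -0.7, -2.2]
width: 0.576
grasp_force: 63.8
```

{"method": "send_rows", "body": {
  "targets": [
    [1.0, [0, 0, 0.2], 0],
    [1.0, [0, 0, 0.2], 0],
    [1.0, [0, 0, 0], 0],
    [1.0, [0, 0, 0], 0]
  ]
}}

```text
t: 37.95
tool_pos: [601.0, -104.8, 34.4]
tcp_rot: [-0.0, 0.736, 0.677, -0.0]
contact_force: [-0.6, 0.5, -3.3]
width: 0.579
grasp_force: 63.8
```

{"method": "send_rows", "body": {
  "targets": [
    [1.0, [0, 0, 0.1], 0],
    [1.0, [0, 0, 0], 0],
    [1.0, [0, 0, 0], 0]
  ]
}}

```text
t: 38.2
tool_pos: [601.4, -104.9, 33.8]
tcp_rot: [0.0, 0.736, 0.677, 0.0]
contact_force: [0.7, -0.2, -1.5]
width: 0.579
grasp_force: 63.9
```

{"method": "send_rows", "body": {
  "targets": [
    [1.0, [0, 0, 0.1], 0],
    [1.0, [0, 0, 0], 0],
    [1.0, [0, 0, 0], 0]
  ]
}}

```text
t: 38.45
tool_pos: [601.4, -105.0, 33.7]
tcp_rot: [0.0, 0.736, 0.677, 0.0]
contact_force: [-3.2, 0.4, 5.1]
width: 0.575
grasp_force: 64.5
```

{"method": "send_rows", "body": {
  "targets": [
    [0.35, [0, 0, 0], 0],
    [0.25, [0, 0, 0], 0],
    [0.15, [0, 0, 0], 0],
    [0.15, [0, 0, 0], 0],
    [0.15, [0, 0, 0], 0],
    [0.15, [0, 0, -1.5], 0],
    [0.15, [0, 0, -3], 0],
    [0.15, [0, 0, -4], 0],
    [0.0, [0, 0, -4], 0],
    [0.0, [0, -3, 0], 0],
    [0.0, [3, -2, 0], 0],
    [0.0, [3.5, -1, 0], 0],
    [0.0, [3.5, -1, 0], 0],
    [0.0, [3.5, -1, 0], 0],
    [0.0, [3.5, -1, 0], 0],
    [0.0, [0, 0, 0], 0]
  ]
}}

```text
t: 39.78
tool_pos: [524.1, 77.5, 157.6]
tcp_rot: [-0.001, 0.735, 0.679, 0.001]
contact_force: [0.2, -0.0, -1.1]
width: 1.001
grasp_force: 0.0
```

Run:
```python
from h import *
st(); I=ims()
for cs in(('top',),('side',)):
  print('mid',cs,carton(I,575,362,-.35,85,cams=cs),'narrow',carton(I,428,-13,.02,60,cams=cs),'wide',carton(I,601,-105,-.083,110,z0=6,cams=cs))
```

```text
t 39.78 pos [524.1  77.5 157.6] X [0.079 0.997 0.003] Z [-0.001  0.003 -1.   ] F [ 0.2 -0.  -1.1] w 1.001 g 0.0 j [-0.    0.05  1.84  0.    1.26  0.07]
mid ('top',) (array([ 5.74347e+02,  3.61864e+02, -3.56000e-01]), np.float64(30.5), [873]) narrow (array([ 4.28306e+02, -1.28090e+01,  1.80000e-02]), np.float64(20.0), [525]) wide (array([ 5.99805e+02, -1.05723e+02, -6.10000e-02]), np.float64(60.6), [1095])
mid ('side',) (array([ 5.81767e+02,  3.64400e+02, -5.44000e-01]), np.float64(121.9), [540]) narrow (array([ 4.29976e+02, -9.93900e+00, -2.16000e-01]), np.float64(102.9), [874]) wide (array([ 6.03868e+02, -1.03793e+02, -9.50000e-02]), np.float64(157.8), [1397])
```

The wide carton stands on the plate at (600,−106). Next the middle carton, which hasn't moved, at (574,362).

Run:
```python
from h import *
go([574.3,361.9,120],1.215,9)
```

```text
shift cm [29.16  2.55  3.77] minrows 8 per row [3.64 0.32 0.47] n [3.24  0.284 0.419] spin 15.8 yaw 1.49 j6 0.07
```

{"method": "send_rows", "body": {
  "targets": [
    [0.0, [3.24, 0.28, 0.4], 0],
    [0.0, [3.24, 0.28, 0.4], 0],
    [0.0, [3.24, 0.28, 0.4], 0],
    [0.0, [3.24, 0.28, 0.4], 0],
    [0.0, [3.24, 0.28, 0.4], 0],
    [0.0, [3.24, 0.28, 0.4], 0],
    [0.0, [3.24, 0.28, 0.4], 0],
    [0.0, [3.24, 0.28, 0.4], 0],
    [0.0, [3.24, 0.28, 0.4], 0],
    [0.0, [0, 0, 0], 5.3],
    [0.0, [0, 0, 0], 5.3],
    [0.0, [0, 0, 0], 5.2],
    [0.0, [0, 0, 0], 0],
    [0.0, [0, 0, 0], 0]
  ]
}}

```text
t: 41.05
tool_pos: [576.0, 359.3, 121.3]
tcp_rot: [0.0, 0.822, 0.57, -0.0]
contact_force: [-0.2, -0.3, 1.1]
width: 1.001
grasp_force: 0.0
```

Run:
```python
from h import *
st();go([574.3,361.9,27],1.215,4)
```

```text
t 41.05 pos [576.  359.3 121.3] X [ 0.351  0.937 -0.   ] Z [-0. -0. -1.] F [-0.2 -0.3  1.1] w 1.001 g 0.0 j [ 0.44  0.43  1.46 -0.    1.26  0.8 ]
shift cm [ 0.18 -0.25  9.43] minrows 3 per row [ 0.06 -0.08  3.14] n [ 0.045 -0.063  2.357] spin -0.1 yaw 1.213 j6 0.8
```

{"method": "send_rows", "body": {
  "targets": [
    [0.0, [0.09, -0.12, 2.5], 0],
    [0.0, [0.09, -0.12, 2.5], 0],
    [0.0, [0, 0, 2.0], 0],
    [0.0, [0, 0, 1.4], 0],
    [0.0, [0, 0, 1.0], 0],
    [0.0, [0, 0, 0], 0],
    [0.3, [0, 0, 0], 0],
    [0.5, [0, 0, 0], 0],
    [1.0, [0, 0, 0], 0],
    [1.0, [0, 0, 0], 0],
    [1.0, [0, 0, 0], 0],
    [1.0, [0, 0, 0], 0]
  ]
}}

```text
t: 42.05
tool_pos: [575.1, 363.7, 29.8]
tcp_rot: [0.0, 0.822, 0.569, 0.002]
contact_force: [0.9, 0.1, 6.7]
width: 0.574
grasp_force: 63.3
```

{"method": "send_rows", "body": {
  "targets": [
    [1.0, [0, 0, -1.5], 0],
    [1.0, [0, 0, -3.5], 0],
    [1.0, [0, 0, -4], 0],
    [1.0, [0, 0, 0], -6.9],
    [1.0, [0, 0, 0], -6.9],
    [1.0, [0, 0, 0], -6.9],
    [1.0, [0, 0, 0], -6.9],
    [1.0, [0, 0, 0], -6.9],
    [1.0, [0, 0, 0], -6.9],
    [1.0, [0, 0, 0], -6.9],
    [1.0, [0, 0, 0], -6.9],
    [1.0, [0, 0, 0], -6.9],
    [1.0, [0, 0, 0], -6.9],
    [1.0, [0, 0, 0], -6.9],
    [1.0, [0, 0, 0], -6.9],
    [1.0, [0, 0, 0], -6.9],
    [1.0, [0, 0, 0], -6.9],
    [1.0, [0, 0, 0], -6.9],
    [1.0, [0, 0, 0], -6.9],
    [1.0, [0, 0, 0], 0]
  ]
}}

```text
t: 43.72
tool_pos: [573.0, 363.0, 117.9]
tcp_rot: [-0.0, -0.001, 1.0, -0.0]
contact_force: [0.9, 0.1, -1.7]
width: 0.569
grasp_force: 62.6
```

Run:
```python
from h import *
st(); go([447.6,-250,118],3.15,19)
```

```text
t 43.72 pos [573.  363.  117.9] X [-1.    -0.001  0.001] Z [-0.001 -0.    -1.   ] F [ 0.9  0.1 -1.7] w 0.569 g 62.6 j [ 0.45  0.43  1.46  0.    1.25 -1.12]
shift cm [ 1.261e+01 -6.128e+01 -1.000e-02] minrows 17 per row [ 0.74 -3.6  -0.  ] n [ 0.664 -3.225 -0.   ] spin -0.4 yaw -3.14 j6 -1.12
```

{"method": "send_rows", "body": {
  "targets": [
    [1.0, [0.66, -2.2, 0], -0.4],
    [1.0, [0.66, -3.3, 0], 0],
    [1.0, [0.66, -3.3, 0], 0],
    [1.0, [0.66, -3.3, 0], 0],
    [1.0, [0.66, -3.3, 0], 0],
    [1.0, [0.66, -3.3, 0], 0],
    [1.0, [0.66, -3.3, 0], 0],
    [1.0, [0.66, -3.3, 0], 0],
    [1.0, [0.66, -3.3, 0], 0],
    [1.0, [0.66, -3.3, 0], 0],
    [1.0, [0.66, -3.3, 0], 0],
    [1.0, [0.66, -3.3, 0], 0],
    [1.0, [0.66, -3.3, 0], 0],
    [1.0, [0.66, -3.3, 0], 0],
    [1.0, [0.66, -3.3, 0], 0],
    [1.0, [0.66, -3.3, 0], 0],
    [1.0, [0.66, -3.3, 0], 0],
    [1.0, [0.66, -3.3, 0], 0],
    [1.0, [0.7, -3, 0], 0],
    [1.0, [0, 0, 0], 0]
  ]
}}

```text
t: 45.38
tool_pos: [448.8, -255.4, 118.6]
tcp_rot: [0.0, 0.002, 1.0, -0.002]
contact_force: [-0.2, -0.1, -2.9]
width: 0.577
grasp_force: 63.3
```

Run:
```python
from h import *
st(); go([447.6,-250,33],3.15)
```

```text
t 45.38 pos [ 448.8 -255.4  118.6] X [-1.     0.004 -0.001] Z [ 0.001 -0.003 -1.   ] F [-0.2 -0.1 -2.9] w 0.577 g 63.3 j [-0.67  0.06  1.91 -0.    1.17 -2.23]
shift cm [0.12 0.54 8.56] minrows 3 per row [0.04 0.18 2.85] n None spin -0.7 yaw 3.137 j6 -2.23
```

{"method": "send_rows", "body": {
  "targets": [
    [1.0, [0.1, 0.5, 2.5], -0.6],
    [1.0, [0, 0, 2.5], 0],
    [1.0, [0, 0, 2.0], 0],
    [1.0, [0, 0, 1.0], 0],
    [1.0, [0, 0, 0.5], 0],
    [1.0, [0, 0, 0], 0],
    [1.0, [0, 0, 0], 0]
  ]
}}

```text
t: 45.97
tool_pos: [449.5, -245.6, 33.6]
tcp_rot: [0.0, -0.007, 1.0, -0.0]
contact_force: [0.3, -0.5, -0.9]
width: 0.575
grasp_force: 63.3
```

{"method": "send_rows", "body": {
  "targets": [
    [1.0, [0, -1.2, 0], 0],
    [1.0, [0, -1.4, 0], 0],
    [1.0, [0, -1.0, 0], 0],
    [1.0, [0, -0.6, 0], 0],
    [1.0, [0, -0.4, 0], 0],
    [1.0, [0, 0, 0], 0],
    [1.0, [0, 0, 0], 0]
  ]
}}

```text
t: 46.55
tool_pos: [449.2, -291.5, 32.5]
tcp_rot: [-0.0, -0.007, 1.0, 0.0]
contact_force: [-0.1, 0.9, -1.8]
width: 0.574
grasp_force: 63.4
```

{"method": "send_rows", "body": {
  "targets": [
    [1.0, [0, -0.3, 0], 0],
    [1.0, [0, -0.3, 0], 0],
    [1.0, [0, -0.2, 0], 0],
    [1.0, [0, -0.2, 0], 0],
    [1.0, [0, 0, 0], 0],
    [1.0, [0, 0, 0], 0]
  ]
}}

```text
t: 47.05
tool_pos: [449.3, -300.8, 32.3]
tcp_rot: [-0.0, -0.007, 1.0, 0.001]
contact_force: [-1.2, 3.5, -2.0]
width: 0.578
grasp_force: 63.2
```

{"method": "send_rows", "body": {
  "targets": [
    [1.0, [0, -0.1, 0], 0],
    [1.0, [0, -0.1, 0], 0],
    [1.0, [0, -0.1, 0], 0],
    [1.0, [0, 0, 0], 0],
    [1.0, [0, 0, 0], 0],
    [1.0, [0, 0, 0], 0],
    [1.0, [0, 0, 0], 0]
  ]
}}

```text
t: 47.63
tool_pos: [449.3, -302.9, 32.3]
tcp_rot: [-0.001, -0.007, 1.0, 0.001]
contact_force: [-1.2, 7.8, -0.5]
width: 0.576
grasp_force: 63.7
```

Fully in and held. I hold a little longer, then back off and turn.

{"method": "send_rows", "body": {
  "targets": [
    [1.0, [0, 0, 0], 0],
    [1.0, [0, 0, 0], 0],
    [1.0, [0, 0, 0], 0],
    [1.0, [0, 1.0, 0], 0],
    [1.0, [0, 2.5, 0], 0],
    [1.0, [0, 2.5, -0.5], 0],
    [1.0, [0, 0, -0.5], 6.92],
    [1.0, [0, 0, 0], 6.92],
    [1.0, [0, 0, 0], 6.92],
    [1.0, [0, 0, 0], 6.92],
    [1.0, [0, 0, 0], 6.92],
    [1.0, [0, 0, 0], 6.92],
    [1.0, [0, 0, 0], 6.92],
    [1.0, [0, 0, 0], 6.92],
    [1.0, [0, 0, 0], 6.92],
    [1.0, [0, 0, 0], 6.92],
    [1.0, [0, 0, 0], 6.92],
    [1.0, [0, 0, 0], 6.92],
    [1.0, [0, 0, 0], 6.92],
    [1.0, [0, 0, 0], 6.92]
  ]
}}

```text
t: 49.3
tool_pos: [449.7, -245.1, 43.4]
tcp_rot: [0.002, 0.745, 0.667, -0.0]
contact_force: [-0.6, -0.6, -2.1]
width: 0.576
grasp_force: 63.6
```

{"method": "send_rows", "body": {
  "targets": [
    [1.0, [0, 0, 0], 6.92],
    [1.0, [0, 0, 0], 6.92],
    [1.0, [0, 0, 0], 6.92],
    [1.0, [0, 0, 0], 6.92],
    [1.0, [0, 0, 0], 6.92],
    [1.0, [0, 0, 0], 6.92],
    [1.0, [0, 0, 0], 6.92],
    [1.0, [0, 0, 0], 6.92],
    [1.0, [0, 0, 0], 6.92],
    [1.0, [0, 0, 0], 6.92],
    [1.0, [0, 0, 0], 6.92],
    [1.0, [0, 0, 0], 6.92],
    [1.0, [0, 0, 0], 0],
    [1.0, [0, 0, 0], 0]
  ]
}}

```text
t: 50.47
tool_pos: [449.4, -244.9, 43.2]
tcp_rot: [0.001, 1.0, 0.01, 0.001]
contact_force: [0.4, -0.6, -2.4]
width: 0.574
grasp_force: 63.6
```

Run:
```python
from h import *
st(); go([447.8,-300.5,33],0.009)
```

```text
t 50.47 pos [ 449.4 -244.9   43.2] X [1.    0.019 0.001] Z [ 0.001 -0.002 -1.   ] F [ 0.4 -0.6 -2.4] w 0.574 g 63.6 j [-0.65  0.16  1.96 -0.    1.02  0.9 ]
shift cm [-0.27  5.56  1.02] minrows 2 per row [-0.14  2.78  0.51] n None spin 0.6 yaw 0.019 j6 0.9
```

{"method": "send_rows", "body": {
  "targets": [
    [1.0, [-0.2, 1.2, 1.0], 0.6],
    [1.0, [0, 1.6, 0], 0],
    [1.0, [0, 1.0, 0], 0],
    [1.0, [0, 0.6, 0], 0],
    [1.0, [0, 0.4, 0], 0],
    [1.0, [0, 0.3, 0], 0],
    [1.0, [0, 0.3, 0], 0],
    [1.0, [0, 0.2, 0], 0],
    [1.0, [0, 0, 0], 0],
    [1.0, [0, 0, 0], 0]
  ]
}}

```text
t: 51.3
tool_pos: [447.3, -299.9, 32.6]
tcp_rot: [-0.0, 1.0, 0.003, -0.0]
contact_force: [0.5, 3.0, -0.4]
width: 0.575
grasp_force: 63.5
```

{"method": "send_rows", "body": {
  "targets": [
    [1.0, [0, 0.1, 0], 0],
    [1.0, [0, 0.1, 0], 0],
    [1.0, [0, 0.1, 0], 0],
    [1.0, [0, 0, 0], 0],
    [1.0, [0, 0, 0], 0],
    [1.0, [0, 0, 0], 0],
    [1.0, [0, 0, 0], 0]
  ]
}}

```text
t: 51.88
tool_pos: [447.3, -302.8, 32.6]
tcp_rot: [-0.0, 1.0, 0.003, -0.0]
contact_force: [0.3, 4.8, -0.4]
width: 0.574
grasp_force: 63.8
```

{"method": "send_rows", "body": {
  "targets": [
    [1.0, [0, 0.1, 0], 0],
    [1.0, [0, 0, 0], 0],
    [1.0, [0, 0, 0], 0],
    [1.0, [0, 0, 0], 0],
    [1.0, [0, 0, 0], 0],
    [1.0, [0, 0, 0], 0],
    [1.0, [0, 0, 0], 0]
  ]
}}

```text
t: 52.47
tool_pos: [447.3, -302.9, 32.5]
tcp_rot: [-0.001, 1.0, 0.003, -0.0]
contact_force: [0.9, 8.1, 2.5]
width: 0.574
grasp_force: 64.0
```

{"method": "send_rows", "body": {
  "targets": [
    [1.0, [0, -1.0, 0], 0],
    [1.0, [0, -3, 0], 0],
    [1.0, [0, -2, -2], 0],
    [1.0, [0, 0, -3.5], 0],
    [1.0, [0, 0, -3.5], -6],
    [1.0, [0, 0, 0], -6.9],
    [1.0, [0, 0, 0], -6.9],
    [1.0, [0, 0, 0], -6.9],
    [1.0, [0, 0, 0], -6.9],
    [1.0, [0, 0, 0], -6.9],
    [1.0, [0, 0, 0], -6.9],
    [1.0, [0, 0, 0], -6.9],
    [1.0, [0, 0, 0], -6.9],
    [1.0, [0, 0, 0], -6.9],
    [1.0, [0, 0, 0], -6.9],
    [1.0, [0, 0, 0], -6.9],
    [1.0, [0, 0, 0], -3],
    [1.0, [0, 0, 0], 0]
  ]
}}

```text
t: 53.97
tool_pos: [446.8, -244.8, 122.7]
tcp_rot: [0.001, 0.736, 0.677, -0.001]
contact_force: [0.3, -0.5, -1.4]
width: 0.578
grasp_force: 63.4
```

Run:
```python
from h import *
st(); go([610,1.2,125],1.488,10)
I=ims(); print(carton(I,600,-105,-.08,110,z0=6,cams=('side',)), carton(I,428,-13,.02,60,cams=('side',)))
```

```text
t 53.97 pos [ 446.8 -244.8  122.7] X [ 0.082  0.997 -0.001] Z [-0.    -0.001 -1.   ] F [ 0.3 -0.5 -1.4] w 0.578 g 63.4 j [-0.66  0.04  1.92 -0.    1.18 -0.57]
shift cm [25.85 14.25 -0.23] minrows 8 per row [ 3.23  1.78 -0.03] n [ 2.585  1.425 -0.023] spin 0.0 yaw 1.489 j6 -0.57
(array([592.761, -55.037,  -0.861]), np.float64(738.4), [313]) (array([ 4.31026e+02, -1.01280e+01, -2.35000e-01]), np.float64(137.1), [835])
```

{"method": "send_rows", "body": {
  "targets": [
    [1.0, [2.58, 1.43, 0], 0],
    [1.0, [2.58, 1.43, 0], 0],
    [1.0, [2.58, 1.43, 0], 0],
    [1.0, [2.58, 1.43, 0], 0],
    [1.0, [2.58, 1.43, 0], 0],
    [1.0, [2.58, 1.43, 0], 0],
    [1.0, [2.58, 1.43, 0], 0],
    [1.0, [2.58, 1.43, 0], 0],
    [1.0, [2.58, 1.43, 0], 0],
    [1.0, [2.58, 1.43, 0], 0],
    [1.0, [0, 0, 0], 0],
    [1.0, [0, 0, 0], 0],
    [1.0, [0, 0, 2.5], 0],
    [1.0, [0, 0, 2.5], 0],
    [1.0, [0, 0, 2], 0],
    [1.0, [0, 0, 0.8], 0],
    [1.0, [0, 0, 0], 0],
    [1.0, [0, 0, 0], 0]
  ]
}}

```text
t: 55.57
tool_pos: [610.9, -0.0, 44.9]
tcp_rot: [-0.0, 0.737, 0.676, -0.0]
contact_force: [0.8, 0.0, -1.6]
width: 0.576
grasp_force: 63.7
```

{"method": "send_rows", "body": {
  "targets": [
    [1.0, [0, 0, 0.3], 0],
    [1.0, [0, 0, 0.2], 0],
    [1.0, [0, 0, 0], 0],
    [1.0, [0, 0, 0], 0]
  ]
}}

```text
t: 55.9
tool_pos: [611.6, 0.6, 40.4]
tcp_rot: [0.0, 0.736, 0.677, 0.0]
contact_force: [-0.2, -0.1, -1.9]
width: 0.572
grasp_force: 63.7
```

{"method": "send_rows", "body": {
  "targets": [
    [1.0, [0, 0, 0.2], 0],
    [1.0, [0, 0, 0.15], 0],
    [1.0, [0, 0, 0], 0],
    [1.0, [0, 0, 0], 0]
  ]
}}

```text
t: 56.23
tool_pos: [611.0, 0.8, 36.0]
tcp_rot: [-0.0, 0.736, 0.677, -0.0]
contact_force: [-0.2, 0.0, -3.6]
width: 0.579
grasp_force: 63.8
```

{"method": "send_rows", "body": {
  "targets": [
    [1.0, [0, 0, 0.1], 0],
    [1.0, [0, 0, 0.05], 0],
    [1.0, [0, 0, 0], 0],
    [1.0, [0, 0, 0], 0]
  ]
}}

```text
t: 56.57
tool_pos: [611.2, 0.7, 35.8]
tcp_rot: [0.0, 0.736, 0.677, -0.0]
contact_force: [-3.9, -0.8, 5.7]
width: 0.577
grasp_force: 64.8
```

{"method": "send_rows", "body": {
  "targets": [
    [0.35, [0, 0, 0], 0],
    [0.25, [0, 0, 0], 0],
    [0.15, [0, 0, 0], 0],
    [0.15, [0, 0, 0], 0],
    [0.15, [0, 0, 0], 0],
    [0.15, [0, 0, -1.5], 0],
    [0.15, [0, 0, -3], 0],
    [0.15, [0, 0, -4], 0],
    [0.0, [0, -2, -3], 0],
    [0.0, [3, -2, 0], 0],
    [0.0, [3.5, -1.5, 0], 0],
    [0.0, [3.5, -1.5, 0], 0],
    [0.0, [3.5, -1.5, 0], 0],
    [0.0, [3.5, -1.5, 0], 0],
    [0.0, [3, -1.5, 0], 0],
    [0.0, [0, 0, 0], 0]
  ]
}}

```text
t: 57.9
tool_pos: [510.8, 214.7, 149.7]
tcp_rot: [-0.001, 0.735, 0.679, 0.0]
contact_force: [-0.5, 0.2, 0.1]
width: 1.0
grasp_force: 0.0
```

Run:
```python
from h import *
st(); I=ims(); cv2.imwrite('pics/t9.png',cv2.cvtColor(I['top'],cv2.COLOR_RGB2BGR))
for cs in(('top',),('side',)):
  print('mid',cs,carton(I,611,1,-.08,85,z0=6,cams=cs),'narrow',carton(I,428,-13,.02,60,cams=cs),'wide',carton(I,601,-105,-.083,110,z0=6,cams=cs))
go([428.3,-12.8,120],1.589,9)
```

```text
t 57.9 pos [510.8 214.7 149.7] X [0.079 0.997 0.002] Z [-0.001  0.002 -1.   ] F [-0.5  0.2  0.1] w 1.0 g 0.0 j [0.25 0.11 1.78 0.   1.24 0.33]
mid ('top',) (array([ 6.10609e+02, -1.01800e+00, -6.70000e-02]), np.float64(50.9), [833]) narrow (array([ 4.28014e+02, -1.34290e+01,  1.30000e-02]), np.float64(21.0), [524]) wide (array([ 5.99871e+02, -1.06122e+02, -7.20000e-02]), np.float64(57.4), [1100])
mid ('side',) (array([ 6.00683e+02, -1.11669e+02, -6.80000e-02]), np.float64(1139.7), [2343]) narrow (array([ 4.3039e+02, -1.0417e+01, -2.1600e-01]), np.float64(113.4), [859]) wide (array([ 6.02716e+02, -9.70500e+01, -4.00000e-02]), np.float64(870.9), [2343])
shift cm [-22.97  -6.61   2.96] minrows 7 per row [-3.28 -0.94  0.42] n [-2.552 -0.734  0.329] spin -5.7 yaw 1.49 j6 0.33
```

Both cartons stand well. Now the narrow one, not moved, at (428,−13), label on the far side.

{"method": "send_rows", "body": {
  "targets": [
    [0.0, [-2.55, -0.73, 0.3], 0],
    [0.0, [-2.55, -0.73, 0.3], 0],
    [0.0, [-2.55, -0.73, 0.3], 0],
    [0.0, [-2.55, -0.73, 0.3], 0],
    [0.0, [-2.55, -0.73, 0.3], 0],
    [0.0, [-2.55, -0.73, 0.3], 0],
    [0.0, [-2.55, -0.73, 0.3], 0],
    [0.0, [-2.55, -0.73, 0.3], 0],
    [0.0, [-2.55, -0.75, 0.3], 0],
    [0.0, [0, 0, 0], -5.5],
    [0.0, [0, 0, 0], 0],
    [0.0, [0, 0, 0], 0]
  ]
}}

```text
t: 59.0
tool_pos: [428.5, -14.7, 122.8]
tcp_rot: [0.0, 0.705, 0.71, 0.0]
contact_force: [0.9, -0.2, -0.9]
width: 1.002
grasp_force: 0.0
```

Run:
```python
from h import *
st(); go([428.1,-13.2,27],1.585)
```

```text
t 59.0 pos [428.5 -14.7 122.8] X [-0.007  1.    -0.   ] Z [ 0.001 -0.    -1.   ] F [ 0.9 -0.2 -0.9] w 1.002 g 0.0 j [-0.22 -0.17  2.11 -0.    1.2  -0.23]
shift cm [ 0.15 -0.04  9.58] minrows 3 per row [ 0.05 -0.01  3.19] n None spin -0.4 yaw 1.578 j6 -0.23
```

{"method": "send_rows", "body": {
  "targets": [
    [0.0, [0.1, 0, 2.5], 0],
    [0.0, [0, 0, 2.5], 0],
    [0.0, [0, 0, 2.0], 0],
    [0.0, [0, 0, 1.5], 0],
    [0.0, [0, 0, 1.0], 0],
    [0.0, [0, 0, 0], 0],
    [0.3, [0, 0, 0], 0],
    [0.5, [0, 0, 0], 0],
    [1.0, [0, 0, 0], 0],
    [1.0, [0, 0, 0], 0],
    [1.0, [0, 0, 0], 0],
    [1.0, [0, 0, 0], 0]
  ]
}}

```text
t: 60.0
tool_pos: [429.8, -12.7, 29.1]
tcp_rot: [0.001, 0.703, 0.711, 0.001]
contact_force: [-0.2, 0.9, 6.3]
width: 0.572
grasp_force: 63.0
```

{"method": "send_rows", "body": {
  "targets": [
    [1.0, [0, 0, -1.5], 0],
    [1.0, [0, 0, -3.5], 0],
    [1.0, [0, 0, -4], 0],
    [1.0, [0, 0, 0], 6.9],
    [1.0, [0, 0, 0], 6.9],
    [1.0, [0, 0, 0], 6.9],
    [1.0, [0, 0, 0], 6.9],
    [1.0, [0, 0, 0], 6.9],
    [1.0, [0, 0, 0], 6.9],
    [1.0, [0, 0, 0], 6.9],
    [1.0, [0, 0, 0], 6.9],
    [1.0, [0, 0, 0], 6.9],
    [1.0, [0, 0, 0], 6.9],
    [1.0, [0, 0, 0], 6.9],
    [1.0, [0, 0, 0], 6.9],
    [1.0, [0, 0, 0], 6.9],
    [1.0, [0, 0, 0], 0],
    [1.0, [0, 0, 0], 0]
  ]
}}

```text
t: 61.5
tool_pos: [428.1, -12.5, 117.6]
tcp_rot: [0.0, 1.0, 0.01, -0.0]
contact_force: [-0.2, -0.7, -1.7]
width: 0.58
grasp_force: 63.0
```

Run:
```python
from h import *
st(); go([447.6,-245,117],0.009,8)
```

```text
t 61.5 pos [428.1 -12.5 117.6] X [ 1.     0.021 -0.   ] Z [-0. -0. -1.] F [-0.2 -0.7 -1.7] w 0.58 g 63.0 j [-0.21 -0.16  2.12 -0.    1.19  1.34]
shift cm [ 1.46 23.29  0.06] minrows 6 per row [0.24 3.88 0.01] n [0.183 2.911 0.008] spin 0.7 yaw 0.021 j6 1.34
```

{"method": "send_rows", "body": {
  "targets": [
    [1.0, [0.18, 2.9, 0], 0.7],
    [1.0, [0.18, 2.9, 0], 0],
    [1.0, [0.18, 2.9, 0], 0],
    [1.0, [0.18, 2.9, 0], 0],
    [1.0, [0.18, 2.9, 0], 0],
    [1.0, [0.18, 2.9, 0], 0],
    [1.0, [0.18, 2.9, 0], 0],
    [1.0, [0.18, 2.8, 0], 0],
    [1.0, [0, 0, 0], 0],
    [1.0, [0, 0, 2.5], 0],
    [1.0, [0, 0, 2.5], 0],
    [1.0, [0, 0, 2.0], 0],
    [1.0, [0, 0, 1.0], 0],
    [1.0, [0, 0, 0.5], 0],
    [1.0, [0, 0, 0], 0],
    [1.0, [0, 0, 0], 0]
  ]
}}

```text
t: 62.83
tool_pos: [444.9, -243.6, 33.5]
tcp_rot: [0.0, 1.0, 0.003, 0.0]
contact_force: [-0.2, 0.3, -1.1]
width: 0.581
grasp_force: 63.5
```

Run:
```python
from h import *
st(); go([447.6,-300.5,32.5],0.009); b=save('side','s10')
cv2.imwrite('pics/m7.png',cv2.cvtColor(cv2.resize(b[200:340,280:440],(480,420)),cv2.COLOR_RGB2BGR))
```

```text
t 62.83 pos [ 444.9 -243.6   33.5] X [1.    0.006 0.001] Z [ 0.001 -0.001 -1.   ] F [-0.2  0.3 -1.1] w 0.581 g 63.5 j [-0.66  0.16  1.97  0.    1.    0.91]
shift cm [0.24 5.69 0.1 ] minrows 2 per row [0.12 2.85 0.05] n None spin -0.2 yaw 0.006 j6 0.91
```

View pics/m7.png

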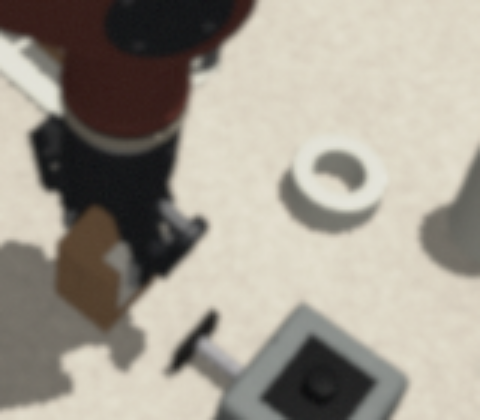

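The white label at (120,265) faces the plate at (190,340). Press.

{"method": "send_rows", "body": {
  "targets": [
    [1.0, [0.24, 1.2, 0.1], 0],
    [1.0, [0, 1.6, 0], 0],
    [1.0, [0, 1.1, 0], 0],
    [1.0, [0, 0.6, 0], 0],
    [1.0, [0, 0.4, 0], 0],
    [1.0, [0, 0.3, 0], 0],
    [1.0, [0, 0.3, 0], 0],
    [1.0, [0, 0.2, 0], 0],
    [1.0, [0, 0, 0], 0],
    [1.0, [0, 0, 0], 0]
  ]
}}

```text
t: 63.72
tool_pos: [446.7, -299.8, 31.4]
tcp_rot: [-0.0, 1.0, 0.003, -0.0]
contact_force: [0.7, 2.8, -0.7]
width: 0.573
grasp_force: 63.5
```

{"method": "send_rows", "body": {
  "targets": [
    [1.0, [0, 0.1, 0], 0],
    [1.0, [0, 0.1, 0], 0],
    [1.0, [0, 0.1, 0], 0],
    [1.0, [0, 0, 0], 0],
    [1.0, [0, 0, 0], 0],
    [1.0, [0, 0, 0], 0],
    [1.0, [0, 0, 0], 0]
  ]
}}

```text
t: 64.3
tool_pos: [446.7, -302.5, 31.4]
tcp_rot: [-0.001, 1.0, 0.003, -0.0]
contact_force: [-0.0, 4.8, -0.6]
width: 0.571
grasp_force: 63.9
```

{"method": "send_rows", "body": {
  "targets": [
    [1.0, [0, 0.1, 0], 0],
    [1.0, [0, 0, 0], 0],
    [1.0, [0, 0, 0], 0],
    [1.0, [0, 0, 0], 0],
    [1.0, [0, 0, 0], 0],
    [1.0, [0, 0, 0], 0],
    [1.0, [0, 0, 0], 0]
  ]
}}

```text
t: 64.88
tool_pos: [446.7, -302.7, 31.4]
tcp_rot: [-0.001, 1.0, 0.003, -0.0]
contact_force: [0.4, 8.1, 1.1]
width: 0.574
grasp_force: 64.0
```

{"method": "send_rows", "body": {
  "targets": [
    [1.0, [0, -1.0, 0], 0],
    [1.0, [0, -2.5, 0], 0],
    [1.0, [0, -2.5, -0.5], 0],
    [1.0, [0, 0, -0.5], -6.92],
    [1.0, [0, 0, 0], -6.92],
    [1.0, [0, 0, 0], -6.92],
    [1.0, [0, 0, 0], -6.92],
    [1.0, [0, 0, 0], -6.92],
    [1.0, [0, 0, 0], -6.92],
    [1.0, [0, 0, 0], -6.92],
    [1.0, [0, 0, 0], -6.92],
    [1.0, [0, 0, 0], -6.92],
    [1.0, [0, 0, 0], -6.92],
    [1.0, [0, 0, 0], -6.92],
    [1.0, [0, 0, 0], -6.92],
    [1.0, [0, 0, 0], -6.92],
    [1.0, [0, 0, 0], -6.92],
    [1.0, [0, 0, 0], -6.92],
    [1.0, [0, 0, 0], -6.92],
    [1.0, [0, 0, 0], -6.92]
  ]
}}

```text
t: 66.55
tool_pos: [447.0, -245.0, 42.0]
tcp_rot: [0.001, 0.513, 0.858, -0.001]
contact_force: [-0.2, 0.4, -2.1]
width: 0.574
grasp_force: 63.7
```

{"method": "send_rows", "body": {
  "targets": [
    [1.0, [0, 0, 0], -6.92],
    [1.0, [0, 0, 0], -6.92],
    [1.0, [0, 0, 0], -6.92],
    [1.0, [0, 0, 0], -6.92],
    [1.0, [0, 0, 0], -6.92],
    [1.0, [0, 0, 0], -6.92],
    [1.0, [0, 0, 0], -6.92],
    [1.0, [0, 0, 0], -6.92],
    [1.0, [0, 0, 0], -6.92],
    [1.0, [0, 0, 0], 0],
    [1.0, [0, 0, 0], 0]
  ]
}}

```text
t: 67.47
tool_pos: [446.9, -244.8, 41.9]
tcp_rot: [0.0, -0.0, 1.0, -0.001]
contact_force: [1.1, -0.0, -1.8]
width: 0.577
grasp_force: 63.7
```

Run:
```python
from h import *
st(); go([447.6,-300.5,32],3.15)
```

```text
t 67.47 pos [ 446.9 -244.8   41.9] X [-1.    -0.    -0.001] Z [ 0.001 -0.001 -1.   ] F [ 1.1 -0.  -1.8] w 0.577 g 63.7 j [-0.66  0.15  1.97 -0.    1.02 -2.23]
shift cm [-0.07 -5.57  0.99] minrows 2 per row [-0.03 -2.79  0.5 ] n None spin -0.5 yaw -3.141 j6 -2.23
```

{"method": "send_rows", "body": {
  "targets": [
    [1.0, [-0.07, -1.2, 1.0], -0.5],
    [1.0, [0, -1.6, 0], 0],
    [1.0, [0, -1.0, 0], 0],
    [1.0, [0, -0.6, 0], 0],
    [1.0, [0, -0.4, 0], 0],
    [1.0, [0, -0.3, 0], 0],
    [1.0, [0, -0.3, 0], 0],
    [1.0, [0, -0.2, 0], 0],
    [1.0, [0, 0, 0], 0],
    [1.0, [0, 0, 0], 0]
  ]
}}

```text
t: 68.3
tool_pos: [447.9, -299.9, 31.6]
tcp_rot: [-0.0, -0.006, 1.0, 0.0]
contact_force: [1.2, 3.8, -1.0]
width: 0.575
grasp_force: 63.6
```

{"method": "send_rows", "body": {
  "targets": [
    [1.0, [0, -0.1, 0], 0],
    [1.0, [0, -0.1, 0], 0],
    [1.0, [0, -0.1, 0], 0],
    [1.0, [0, 0, 0], 0],
    [1.0, [0, 0, 0], 0],
    [1.0, [0, 0, 0], 0],
    [1.0, [0, 0, 0], 0]
  ]
}}

```text
t: 68.88
tool_pos: [447.9, -303.0, 31.6]
tcp_rot: [-0.0, -0.006, 1.0, 0.0]
contact_force: [-0.1, 4.6, 0.1]
width: 0.577
grasp_force: 63.7
```

{"method": "send_rows", "body": {
  "targets": [
    [1.0, [0, -0.1, 0], 0],
    [1.0, [0, 0, 0], 0],
    [1.0, [0, 0, 0], 0],
    [1.0, [0, 0, 0], 0],
    [1.0, [0, 0, 0], 0],
    [1.0, [0, 0, 0], 0],
    [1.0, [0, 0, 0], 0]
  ]
}}

```text
t: 69.47
tool_pos: [447.9, -303.1, 31.6]
tcp_rot: [-0.0, -0.006, 1.0, 0.001]
contact_force: [0.3, 8.5, 2.6]
width: 0.577
grasp_force: 64.3
```

{"method": "send_rows", "body": {
  "targets": [
    [1.0, [0, 1.0, 0], 0],
    [1.0, [0, 3, 0], 0],
    [1.0, [0, 2, -2], 0],
    [1.0, [0, 0, -3.5], 0],
    [1.0, [0, 0, -3.5], 6.8],
    [1.0, [0, 0, 0], 6.8],
    [1.0, [0, 0, 0], 6.8],
    [1.0, [0, 0, 0], 6.8],
    [1.0, [0, 0, 0], 6.8],
    [1.0, [0, 0, 0], 6.8],
    [1.0, [0, 0, 0], 6.8],
    [1.0, [0, 0, 0], 6.8],
    [1.0, [0, 0, 0], 6.8],
    [1.0, [0, 0, 0], 6.8],
    [1.0, [0, 0, 0], 6.8],
    [1.0, [0, 0, 0], 6.8],
    [1.0, [0, 0, 0], 6.8],
    [1.0, [0, 0, 0], 6.8],
    [1.0, [0, 0, 0], 0],
    [1.0, [0, 0, 0], 0]
  ]
}}

```text
t: 71.13
tool_pos: [447.3, -244.8, 121.8]
tcp_rot: [0.001, 0.733, 0.68, -0.0]
contact_force: [0.3, 0.6, -1.8]
width: 0.571
grasp_force: 63.5
```

Run:
```python
from h import *
st(); go([617,89,123],1.488,12)
I=ims()
for n,x,y,w in (('mid',610.6,-1,85),('wide',600,-106,110)): print(n,carton(I,x,y,-.08,w,z0=6,cams=('top',)))
```

```text
t 71.13 pos [ 447.3 -244.8  121.8] X [ 0.075  0.997 -0.001] Z [ 0.    -0.001 -1.   ] F [ 0.3  0.6 -1.8] w 0.571 g 63.5 j [-0.65  0.04  1.92 -0.    1.18 -0.58]
shift cm [34.56 14.43 -0.12] minrows 10 per row [ 3.46  1.44 -0.01] n [ 2.88   1.202 -0.01 ] spin 0.5 yaw 1.496 j6 -0.58
mid (array([ 6.10011e+02, -7.04000e-01, -5.10000e-02]), np.float64(52.2), [834])
wide (array([ 6.00093e+02, -1.05115e+02, -6.60000e-02]), np.float64(56.5), [1102])
```

{"method": "send_rows", "body": {
  "targets": [
    [1.0, [2.88, 1.2, -1], 0.4],
    [1.0, [2.88, 1.2, -1], 0],
    [1.0, [2.88, 1.2, 0], 0],
    [1.0, [2.88, 1.2, 0], 0],
    [1.0, [2.88, 1.2, 0], 0],
    [1.0, [2.88, 1.2, 0], 0],
    [1.0, [2.88, 1.2, 0], 0],
    [1.0, [2.88, 1.2, 0], 0],
    [1.0, [2.88, 1.2, 0], 0],
    [1.0, [2.88, 1.2, 0], 0],
    [1.0, [2.88, 1.2, 0], 0],
    [1.0, [2.88, 1.2, 0], 0],
    [1.0, [0, 0, 0], 0],
    [1.0, [0, 0, 0], 0]
  ]
}}

```text
t: 72.4
tool_pos: [620.3, 89.3, 141.3]
tcp_rot: [0.0, 0.735, 0.678, -0.0]
contact_force: [-0.2, -0.5, -2.4]
width: 0.574
grasp_force: 63.5
```

Run:
```python
from h import *
st(); go([617.3,89,45],1.488)
```

```text
t 72.4 pos [620.3  89.3 141.3] X [ 0.08   0.997 -0.   ] Z [-0. -0. -1.] F [-0.2 -0.5 -2.4] w 0.574 g 63.5 j [ 0.02  0.29  1.6  -0.    1.26  0.1 ]
shift cm [-0.05 -0.29  9.63] minrows 3 per row [-0.02 -0.1   3.21] n None spin 0.1 yaw 1.49 j6 0.1
```

{"method": "send_rows", "body": {
  "targets": [
    [1.0, [0, -0.3, 2.5], 0],
    [1.0, [0, 0, 2.5], 0],
    [1.0, [0, 0, 2.5], 0],
    [1.0, [0, 0, 1.5], 0],
    [1.0, [0, 0, 0.6], 0],
    [1.0, [0, 0, 0], 0],
    [1.0, [0, 0, 0], 0]
  ]
}}

```text
t: 72.98
tool_pos: [617.3, 87.3, 46.2]
tcp_rot: [0.0, 0.737, 0.676, 0.0]
contact_force: [0.4, -0.1, -1.9]
width: 0.569
grasp_force: 63.7
```

{"method": "send_rows", "body": {
  "targets": [
    [1.0, [0, 0, 0.3], 0],
    [1.0, [0, 0, 0.3], 0],
    [1.0, [0, 0, 0.2], 0],
    [1.0, [0, 0, 0], 0],
    [1.0, [0, 0, 0], 0]
  ]
}}

```text
t: 73.4
tool_pos: [617.0, 88.1, 37.8]
tcp_rot: [0.0, 0.737, 0.676, 0.0]
contact_force: [0.4, 0.6, -1.9]
width: 0.573
grasp_force: 63.7
```

{"method": "send_rows", "body": {
  "targets": [
    [1.0, [0, 0, 0.1], 0],
    [1.0, [0, 0, 0], 0],
    [1.0, [0, 0, 0], 0]
  ]
}}

```text
t: 73.65
tool_pos: [617.0, 88.1, 36.6]
tcp_rot: [-0.0, 0.737, 0.676, -0.0]
contact_force: [-0.5, -0.7, -1.4]
width: 0.577
grasp_force: 63.7
```

Contact is expected near 35.1.

{"method": "send_rows", "body": {
  "targets": [
    [1.0, [0, 0, 0.1], 0],
    [1.0, [0, 0, 0], 0],
    [1.0, [0, 0, 0], 0]
  ]
}}

```text
t: 73.9
tool_pos: [616.9, 88.1, 35.5]
tcp_rot: [-0.0, 0.737, 0.676, -0.0]
contact_force: [0.3, 0.0, -1.0]
width: 0.575
grasp_force: 63.7
```

{"method": "send_rows", "body": {
  "targets": [
    [1.0, [0, 0, 0.1], 0],
    [1.0, [0, 0, 0], 0],
    [1.0, [0, 0, 0], 0]
  ]
}}

```text
t: 74.15
tool_pos: [617.1, 88.1, 35.1]
tcp_rot: [0.0, 0.737, 0.676, 0.0]
contact_force: [-1.5, -0.4, 2.0]
width: 0.574
grasp_force: 64.0
```

{"method": "send_rows", "body": {
  "targets": [
    [0.35, [0, 0, 0], 0],
    [0.25, [0, 0, 0], 0],
    [0.15, [0, 0, 0], 0],
    [0.15, [0, 0, 0], 0],
    [0.15, [0, 0, 0], 0],
    [0.15, [0, 0, -1.5], 0],
    [0.15, [0, 0, -3], 0],
    [0.15, [0, 0, -4], 0],
    [0.0, [0, -2, -3], 0],
    [0.0, [3, -2, 0], 0],
    [0.0, [3.5, -1.5, 0], 0],
    [0.0, [3.5, -1.5, 0], 0],
    [0.0, [3.5, -1.5, 0], 0],
    [0.0, [3.5, -1.5, 0], 0],
    [0.0, [3, -1.5, 0], 0],
    [0.0, [0, 0, 0], 0],
    [0.0, [0, 0, 0], 0]
  ]
}}

```text
t: 75.57
tool_pos: [518.5, 298.8, 149.6]
tcp_rot: [0.0, 0.735, 0.678, -0.0]
contact_force: [-0.0, -0.4, 0.1]
width: 0.997
grasp_force: 0.0
```

Run:
```python
from h import *
st(); I=ims()
for n,x,y,w in (('narrow',617,88,60),('mid',610.6,-1,85),('wide',600,-106,110)): print(n,carton(I,x,y,-.08,w,z0=6,cams=('top',)))
A=np.hstack([cv2.resize(I['side'][100:260,200:380],(450,400)),cv2.resize(I['top'][130:230,210:372],(350,216)).repeat(1,0) if 0 else cv2.resize(I['top'][120:280,220:360],(350,400))])
cv2.imwrite('pics/m8.png',cv2.cvtColor(A,cv2.COLOR_RGB2BGR))
```

```text
t 75.57 pos [518.5 298.8 149.6] X [ 0.082  0.997 -0.   ] Z [ 0. -0. -1.] F [-0.  -0.4  0.1] w 0.997 g 0.0 j [ 0.39  0.22  1.67 -0.    1.26  0.47]
narrow (array([ 6.14148e+02,  8.79990e+01, -9.80000e-02]), np.float64(69.3), [595])
mid (array([ 6.0945e+02, -1.3000e+00, -9.3000e-02]), np.float64(48.4), [836])
wide (array([ 6.00239e+02, -1.06332e+02, -8.70000e-02]), np.float64(65.6), [1095])
```

View pics/m8.png

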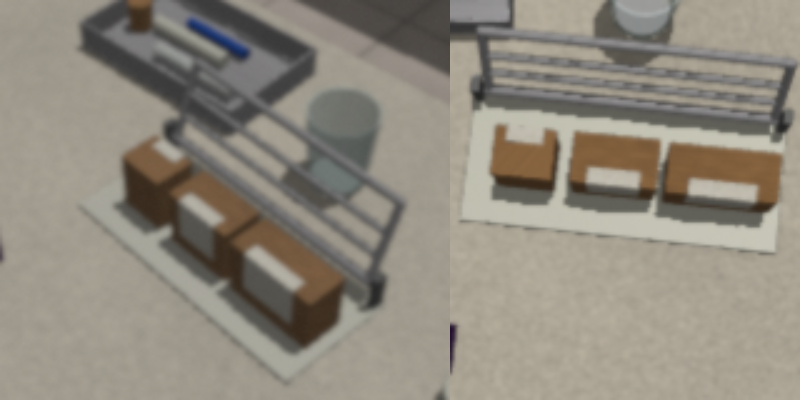

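All three cartons stand on the base plate, at (525,155), (615,165) and (722,178) in the right half. The back is open and the jar is undisturbed.

```bash
python3 -c "
from workcell import r
print(r.hand_in())"
```

```text
the job is handed in; nothing more can be done
None
```

The job is handed in, with no verdict returned: the stand is snapped open, all three cartons are pressed on both faces in order (wide, middle, narrow), and they stand side by side on the base plate by the last pictures.

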